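# Gauge the moulded blanks and dump the tall ones

### The arm

A 6-joint arm with a two-finger parallel gripper is mounted at the origin on a cart in front of the work surface, level with it; the furniture and walls round the work are solid. World frame = base frame: x ahead of the robot, y to its left, z up, the work surface at z = 0. Lengths are in m, angles in rad, forces in N, time in s.
With the tool pointing down it reaches from about 0.325 to 0.9 m from the base axis. Payload 3.5 kg.
Tool frame: the origin (TCP) lies midway between the tips of the shut fingers; the grasp point (between the pads) lies 19 mm behind it; z points along the fingers, y is the line along which they close (so a half turn about z gives the same grasp; the last joint's range is limited). The gripper opens to 85 mm and grips with 20 to 120 N. Pads are 22 mm wide; open, the fingers measure 114 mm over their backs; the gripper's body (76 mm by 85 mm) begins 54 mm behind the grasp point. The pads swing forward as they close: fully open they stand 13 mm farther back than shut.
Start: joints at [-1.437, 0.276, -0.026, 1.268, 0, 1.467], TCP at [0.147, -0.608, 0.192] pointing down, gripper open.
Joint ranges: [-3.12, 3.12], [-0.85, 1.88], [-1.08, 1.24], [-1.95, 2.15], [-1.57, 1.53], [-3.14, 3.14]. Speed limits (rad/s): [2.57, 2.57, 3.14, 3.14, 3.14, 3.14].

### API

Orientations are given as a rotation vector (axis times angle).
In Python, from workcell import arm gives the robot as it stands. The module is installed in compiled form; this text tells all that it offers.
- The arm moves only by the tool play_rows, never from a script. Its argument "plan" is a list of rows, each an object of numbers: "dx", "dy", "dz": the shift along the tool's x, y, z in m; "roll": the turn about the tool's z in degrees. In form: [{"dx": .., "dy": .., "dz": .., "roll": ..}, ...]. A call has 1 to 8 rows; each row shifts and turns the commanded pose from where the row before left it, along the tool's axes as they then stand; what a row does not reach is not made up. A row lasts 1/10 s, in which the tool goes at most 50 mm and 8.59 degrees, less where a joint would pass 70% of its speed; a pose out of reach is approached as far as the arm can. A call is refused whole if a number of a shift passes 0.05 or a number of a turn 8.59, either way. A call with a gripper value outside its range is refused whole. "claw" is the finger opening in m, from 0 to 0.0854, set as the call begins (left out, the last holds). The fingers move at their own pace and stop on an object; "newtons" is the grip in N (left out, the last holds). Time passes only in rows, so rows that do not move let the fingers close. It gives the time, the measured TCP pose, the force, the opening and the grip force at its end, in the units of the state.
- arm.read_state(): the state, without advancing time (a new reading comes with each control period).
- arm.capture(name): name is "scene" or "top" or "wrist"; returns the picture (400x640x3 uint8, blue, green, red); there is no depth.
- arm.camera_model(name): a dict with "K" (3x3 intrinsics, pixels), "k1" (the pictures are not rectified: a ray, as slopes to the right and down, at radius r is drawn at 1 + k1 r^2 times it, then the intrinsics apply), "origin" and "rotation" of the camera in the world; the wrist camera has in their place "T_tool_cam" (4x4, takes a point from camera to tool coordinates, whose origin is the TCP and whose axes are the flange's). Camera axes: x right, y down, z forward; pixel columns grow to the right and rows downward; lengths in m; the calibration is good to about 2 mm. A picture is of the moment at which its call begins: read the wrist's pose just before it. camera_model takes no time and is no camera call.
- arm.sign_off(): hands the job in; it is judged then, once.
The state is a dict: "time_s": time; "joint_positions": joint angles; "qd": joint speeds; "effort": joint torques, N m; "position": TCP position; "orientation": TCP orientation; "contact_force": force on the tool from outside, world axes, zero at the start; "wrist_torque": the same for the moment, N m; "gripper_width": opening from 0.0 (shut) to 1.0 (fully open); "grasp_force": force on a finger pad.
Only numpy, scipy, OpenCV 4.12 (cv2) and the standard library are available. Lean on these libraries where they do the work, as an engineer would, in place of code of your own. Each camera call takes 0.05 s, during which the arm holds its last target. There are 200 camera calls.

### The job

Empty the aluminium die one orange blank at a time: lift it out, stand it upright on the pad of the step gauge and feel whether its top is above or below the step, then put it away before you take the next - a blank lower than the step stands upright in the stand's keeper bay (white floor), a blank taller than the step goes into the drop-bottom bay beside it (yellow floor). When every blank is sorted, draw the bolt by its red knob so that the drop floor swings open and dumps the tall blanks into the catch tray below. Leave the glue bottle, the solvent dispenser and the tape where they are.

Things in the scene. Friction and masses are not known exactly. Their poses are not given: they have to be found in the camera images.
- head_a (a point): Orange moulded blank, about 90 g: oblong head 72 x 40 x 20 mm (long along x) on a narrower shank 56 x 26 mm. Over all either 44 or 52 mm high (shank 24 or 32 mm); in the die all look alike and the name does not tell, so it must be measured. Point: centre of the head, 10 mm below its flat top; z up along the blank. Three or four of the four are there; None if this one is absent
- head_b (a point): Orange moulded blank, about 90 g: oblong head 72 x 40 x 20 mm (long along x) on a narrower shank 56 x 26 mm. Over all either 44 or 52 mm high (shank 24 or 32 mm); in the die all look alike and the name does not tell, so it must be measured. Point: centre of the head, 10 mm below its flat top; z up along the blank. Three or four of the four are there; None if this one is absent
- head_c (a point): Orange moulded blank, about 90 g: oblong head 72 x 40 x 20 mm (long along x) on a narrower shank 56 x 26 mm. Over all either 44 or 52 mm high (shank 24 or 32 mm); in the die all look alike and the name does not tell, so it must be measured. Point: centre of the head, 10 mm below its flat top; z up along the blank. Three or four of the four are there; None if this one is absent
- head_d (a point): Orange moulded blank, about 90 g: oblong head 72 x 40 x 20 mm (long along x) on a narrower shank 56 x 26 mm. Over all either 44 or 52 mm high (shank 24 or 32 mm); in the die all look alike and the name does not tell, so it must be measured. Point: centre of the head, 10 mm below its flat top; z up along the blank. Three or four of the four are there; None if this one is absent
- die: Fixed aluminium die, 176 x 150 x 42 mm, origin at the centre of its underside, with four oblong open cavities in two rows (centres at x = -40 and +40 mm, y = -40 and +40 mm in its frame), 63 x 33 mm and 38 mm deep. Blanks hang upright in some of them, heads resting on the die's top face (42 mm up), long side along the die's x, shanks hidden in the cavities with about 3.5 mm of play, clear of the cavity floors
- gauge_pad (a point): Step gauge, a loose but heavy block of 0.95 kg lying flat on the table: the point on the dark steel pad where a blank is stood, on the pad's top face, 10 mm above the table; axes as the gauge. The pad is 145 x 85 mm: it runs from x = -50 to +52 mm in front of the step and to y = -42 and +42 mm. A blank stands here with its long side along x, so that its head ends 16 mm short of the step
- gauge_step (a point): Centre of the flat top of the gauge's bright steel step: 70 mm further along the gauge's x than gauge_pad and 48 mm above the pad (so 4 mm below the top of a tall blank and 4 mm above that of a low blank standing on the pad); the top is 36 mm (x) by 70 mm (y)
- keeper_bay (a point): Centre of the white fixed floor of the keeper bay of the green sorting stand (fixed), floor 150 mm above the table; inside 106 mm (x) by 130 mm (y), walls 22 mm high above the floor and 6 mm thick. Room for two blanks with their long side along x, at y = -32 and +32 mm. Axes of the stand: x points from the bolt side to the back
- drop_bay (a point): Centre of the yellow hinged floor of the drop-bottom bay beside the keeper bay (136 mm towards +y of the stand), same height, inside size and walls; room for two blanks likewise
- catch_tray (a point): Centre of the floor, 6 mm above the table, of the grey catch tray below the drop bay: 171 mm (x) by 130 mm (y) inside, its front and side walls 50 mm high, sticking out 56 mm in front of the bay
- bolt_knob (a point): Point on the axis of the upright red knob of the bolt that holds the drop floor up; knob 16 mm across, its top 13 mm above this point, free for 29 mm below it. With the bolt shut it stands 61 mm before the outside of the bay's low front wall, near the middle of the drop bay's front edge; axes as the stand
- bolt (a joint): Travel of the bolt in m: 0 shut, 0.040 fully drawn; it slides towards -x of the stand (away from the bay, towards the robot) against about 1.5 to 4 N of friction and stays where it is left. The floor is let go at about 0.015
- flap (a joint): Angle of the drop floor, hinged along its back edge: 0 shut (resting on the bolt), falls by itself to about 1.25 rad, hanging down, once the bolt is drawn
- glue: Bystander: small glue bottle with red cap, 27 x 27 x 80 mm, origin under its centre; not to be disturbed
- solvent: Bystander: dark solvent dispenser with a wire loop on top, 53 x 60 x 129 mm, origin under its centre; not to be disturbed
- tape: Bystander: roll of tape lying flat, 96 mm across, 24 mm high, origin under its centre; not to be disturbed
Mind the look-alikes: they are no part of the job. What is shaped like the part that bears head_b but black is not meant.

How it is judged:
On the way, in this order (a step that is already met when the one before it is completed fails the run):
1. a blank stands on the gauge pad (((x of head_a in the frame of gauge_pad between -0.032 and 0.024 m and y of head_a in the frame of gauge_pad between -0.03 and 0.03 m and z of head_a in the frame of gauge_pad between 0.029 and 0.047 m and angle between head_a's own z axis and vertical below 0.2 rad) or (x of head_b in the frame of gauge_pad between -0.032 and 0.024 m and y of head_b in the frame of gauge_pad between -0.03 and 0.03 m and z of head_b in the frame of gauge_pad between 0.029 and 0.047 m and angle between head_b's own z axis and vertical below 0.2 rad) or (x of head_c in the frame of gauge_pad between -0.032 and 0.024 m and y of head_c in the frame of gauge_pad between -0.03 and 0.03 m and z of head_c in the frame of gauge_pad between 0.029 and 0.047 m and angle between head_c's own z axis and vertical below 0.2 rad) or (x of head_d in the frame of gauge_pad between -0.032 and 0.024 m and y of head_d in the frame of gauge_pad between -0.03 and 0.03 m and z of head_d in the frame of gauge_pad between 0.029 and 0.047 m and angle between head_d's own z axis and vertical below 0.2 rad))), for 0.2 s.
2. a blank is in its right bay ((((distance between head_a and blank_a above 0.038 m and x of head_a in the frame of drop_bay between -0.054 and 0.054 m and y of head_a in the frame of drop_bay between -0.066 and 0.066 m and z of head_a in the frame of drop_bay between 0 and 0.07 m) or (distance between head_a and blank_a below 0.038 m and x of head_a in the frame of keeper_bay between -0.045 and 0.045 m and y of head_a in the frame of keeper_bay between -0.06 and 0.06 m and z of head_a in the frame of keeper_bay between 0.027 and 0.041 m and angle between head_a's own z axis and vertical below 0.2 rad)) or ((distance between head_b and blank_b above 0.038 m and x of head_b in the frame of drop_bay between -0.054 and 0.054 m and y of head_b in the frame of drop_bay between -0.066 and 0.066 m and z of head_b in the frame of drop_bay between 0 and 0.07 m) or (distance between head_b and blank_b below 0.038 m and x of head_b in the frame of keeper_bay between -0.045 and 0.045 m and y of head_b in the frame of keeper_bay between -0.06 and 0.06 m and z of head_b in the frame of keeper_bay between 0.027 and 0.041 m and angle between head_b's own z axis and vertical below 0.2 rad)) or ((distance between head_c and blank_c above 0.038 m and x of head_c in the frame of drop_bay between -0.054 and 0.054 m and y of head_c in the frame of drop_bay between -0.066 and 0.066 m and z of head_c in the frame of drop_bay between 0 and 0.07 m) or (distance between head_c and blank_c below 0.038 m and x of head_c in the frame of keeper_bay between -0.045 and 0.045 m and y of head_c in the frame of keeper_bay between -0.06 and 0.06 m and z of head_c in the frame of keeper_bay between 0.027 and 0.041 m and angle between head_c's own z axis and vertical below 0.2 rad)) or ((distance between head_d and blank_d above 0.038 m and x of head_d in the frame of drop_bay between -0.054 and 0.054 m and y of head_d in the frame of drop_bay between -0.066 and 0.066 m and z of head_d in the frame of drop_bay between 0 and 0.07 m) or (distance between head_d and blank_d below 0.038 m and x of head_d in the frame of keeper_bay between -0.045 and 0.045 m and y of head_d in the frame of keeper_bay between -0.06 and 0.06 m and z of head_d in the frame of keeper_bay between 0.027 and 0.041 m and angle between head_d's own z axis and vertical below 0.2 rad)))), for 0.2 s.
3. the next blank stands on the gauge pad (((x of head_a in the frame of gauge_pad between -0.032 and 0.024 m and y of head_a in the frame of gauge_pad between -0.03 and 0.03 m and z of head_a in the frame of gauge_pad between 0.029 and 0.047 m and angle between head_a's own z axis and vertical below 0.2 rad) or (x of head_b in the frame of gauge_pad between -0.032 and 0.024 m and y of head_b in the frame of gauge_pad between -0.03 and 0.03 m and z of head_b in the frame of gauge_pad between 0.029 and 0.047 m and angle between head_b's own z axis and vertical below 0.2 rad) or (x of head_c in the frame of gauge_pad between -0.032 and 0.024 m and y of head_c in the frame of gauge_pad between -0.03 and 0.03 m and z of head_c in the frame of gauge_pad between 0.029 and 0.047 m and angle between head_c's own z axis and vertical below 0.2 rad) or (x of head_d in the frame of gauge_pad between -0.032 and 0.024 m and y of head_d in the frame of gauge_pad between -0.03 and 0.03 m and z of head_d in the frame of gauge_pad between 0.029 and 0.047 m and angle between head_d's own z axis and vertical below 0.2 rad))), for 0.2 s.
4. all blanks but one are in their right bays (((((distance between head_a and blank_a above 0.038 m and x of head_a in the frame of drop_bay between -0.054 and 0.054 m and y of head_a in the frame of drop_bay between -0.066 and 0.066 m and z of head_a in the frame of drop_bay between 0 and 0.07 m) or (distance between head_a and blank_a below 0.038 m and x of head_a in the frame of keeper_bay between -0.045 and 0.045 m and y of head_a in the frame of keeper_bay between -0.06 and 0.06 m and z of head_a in the frame of keeper_bay between 0.027 and 0.041 m and angle between head_a's own z axis and vertical below 0.2 rad)) and ((distance between head_b and blank_b above 0.038 m and x of head_b in the frame of drop_bay between -0.054 and 0.054 m and y of head_b in the frame of drop_bay between -0.066 and 0.066 m and z of head_b in the frame of drop_bay between 0 and 0.07 m) or (distance between head_b and blank_b below 0.038 m and x of head_b in the frame of keeper_bay between -0.045 and 0.045 m and y of head_b in the frame of keeper_bay between -0.06 and 0.06 m and z of head_b in the frame of keeper_bay between 0.027 and 0.041 m and angle between head_b's own z axis and vertical below 0.2 rad)) and ((distance between head_c and blank_c above 0.038 m and x of head_c in the frame of drop_bay between -0.054 and 0.054 m and y of head_c in the frame of drop_bay between -0.066 and 0.066 m and z of head_c in the frame of drop_bay between 0 and 0.07 m) or (distance between head_c and blank_c below 0.038 m and x of head_c in the frame of keeper_bay between -0.045 and 0.045 m and y of head_c in the frame of keeper_bay between -0.06 and 0.06 m and z of head_c in the frame of keeper_bay between 0.027 and 0.041 m and angle between head_c's own z axis and vertical below 0.2 rad))) or (((distance between head_a and blank_a above 0.038 m and x of head_a in the frame of drop_bay between -0.054 and 0.054 m and y of head_a in the frame of drop_bay between -0.066 and 0.066 m and z of head_a in the frame of drop_bay between 0 and 0.07 m) or (distance between head_a and blank_a below 0.038 m and x of head_a in the frame of keeper_bay between -0.045 and 0.045 m and y of head_a in the frame of keeper_bay between -0.06 and 0.06 m and z of head_a in the frame of keeper_bay between 0.027 and 0.041 m and angle between head_a's own z axis and vertical below 0.2 rad)) and ((distance between head_b and blank_b above 0.038 m and x of head_b in the frame of drop_bay between -0.054 and 0.054 m and y of head_b in the frame of drop_bay between -0.066 and 0.066 m and z of head_b in the frame of drop_bay between 0 and 0.07 m) or (distance between head_b and blank_b below 0.038 m and x of head_b in the frame of keeper_bay between -0.045 and 0.045 m and y of head_b in the frame of keeper_bay between -0.06 and 0.06 m and z of head_b in the frame of keeper_bay between 0.027 and 0.041 m and angle between head_b's own z axis and vertical below 0.2 rad)) and ((distance between head_d and blank_d above 0.038 m and x of head_d in the frame of drop_bay between -0.054 and 0.054 m and y of head_d in the frame of drop_bay between -0.066 and 0.066 m and z of head_d in the frame of drop_bay between 0 and 0.07 m) or (distance between head_d and blank_d below 0.038 m and x of head_d in the frame of keeper_bay between -0.045 and 0.045 m and y of head_d in the frame of keeper_bay between -0.06 and 0.06 m and z of head_d in the frame of keeper_bay between 0.027 and 0.041 m and angle between head_d's own z axis and vertical below 0.2 rad))) or (((distance between head_a and blank_a above 0.038 m and x of head_a in the frame of drop_bay between -0.054 and 0.054 m and y of head_a in the frame of drop_bay between -0.066 and 0.066 m and z of head_a in the frame of drop_bay between 0 and 0.07 m) or (distance between head_a and blank_a below 0.038 m and x of head_a in the frame of keeper_bay between -0.045 and 0.045 m and y of head_a in the frame of keeper_bay between -0.06 and 0.06 m and z of head_a in the frame of keeper_bay between 0.027 and 0.041 m and angle between head_a's own z axis and vertical below 0.2 rad)) and ((distance between head_c and blank_c above 0.038 m and x of head_c in the frame of drop_bay between -0.054 and 0.054 m and y of head_c in the frame of drop_bay between -0.066 and 0.066 m and z of head_c in the frame of drop_bay between 0 and 0.07 m) or (distance between head_c and blank_c below 0.038 m and x of head_c in the frame of keeper_bay between -0.045 and 0.045 m and y of head_c in the frame of keeper_bay between -0.06 and 0.06 m and z of head_c in the frame of keeper_bay between 0.027 and 0.041 m and angle between head_c's own z axis and vertical below 0.2 rad)) and ((distance between head_d and blank_d above 0.038 m and x of head_d in the frame of drop_bay between -0.054 and 0.054 m and y of head_d in the frame of drop_bay between -0.066 and 0.066 m and z of head_d in the frame of drop_bay between 0 and 0.07 m) or (distance between head_d and blank_d below 0.038 m and x of head_d in the frame of keeper_bay between -0.045 and 0.045 m and y of head_d in the frame of keeper_bay between -0.06 and 0.06 m and z of head_d in the frame of keeper_bay between 0.027 and 0.041 m and angle between head_d's own z axis and vertical below 0.2 rad))) or (((distance between head_b and blank_b above 0.038 m and x of head_b in the frame of drop_bay between -0.054 and 0.054 m and y of head_b in the frame of drop_bay between -0.066 and 0.066 m and z of head_b in the frame of drop_bay between 0 and 0.07 m) or (distance between head_b and blank_b below 0.038 m and x of head_b in the frame of keeper_bay between -0.045 and 0.045 m and y of head_b in the frame of keeper_bay between -0.06 and 0.06 m and z of head_b in the frame of keeper_bay between 0.027 and 0.041 m and angle between head_b's own z axis and vertical below 0.2 rad)) and ((distance between head_c and blank_c above 0.038 m and x of head_c in the frame of drop_bay between -0.054 and 0.054 m and y of head_c in the frame of drop_bay between -0.066 and 0.066 m and z of head_c in the frame of drop_bay between 0 and 0.07 m) or (distance between head_c and blank_c below 0.038 m and x of head_c in the frame of keeper_bay between -0.045 and 0.045 m and y of head_c in the frame of keeper_bay between -0.06 and 0.06 m and z of head_c in the frame of keeper_bay between 0.027 and 0.041 m and angle between head_c's own z axis and vertical below 0.2 rad)) and ((distance between head_d and blank_d above 0.038 m and x of head_d in the frame of drop_bay between -0.054 and 0.054 m and y of head_d in the frame of drop_bay between -0.066 and 0.066 m and z of head_d in the frame of drop_bay between 0 and 0.07 m) or (distance between head_d and blank_d below 0.038 m and x of head_d in the frame of keeper_bay between -0.045 and 0.045 m and y of head_d in the frame of keeper_bay between -0.06 and 0.06 m and z of head_d in the frame of keeper_bay between 0.027 and 0.041 m and angle between head_d's own z axis and vertical below 0.2 rad))))), for 0.2 s.
5. the last blank stands on the gauge pad (((x of head_a in the frame of gauge_pad between -0.032 and 0.024 m and y of head_a in the frame of gauge_pad between -0.03 and 0.03 m and z of head_a in the frame of gauge_pad between 0.029 and 0.047 m and angle between head_a's own z axis and vertical below 0.2 rad) or (x of head_b in the frame of gauge_pad between -0.032 and 0.024 m and y of head_b in the frame of gauge_pad between -0.03 and 0.03 m and z of head_b in the frame of gauge_pad between 0.029 and 0.047 m and angle between head_b's own z axis and vertical below 0.2 rad) or (x of head_c in the frame of gauge_pad between -0.032 and 0.024 m and y of head_c in the frame of gauge_pad between -0.03 and 0.03 m and z of head_c in the frame of gauge_pad between 0.029 and 0.047 m and angle between head_c's own z axis and vertical below 0.2 rad) or (x of head_d in the frame of gauge_pad between -0.032 and 0.024 m and y of head_d in the frame of gauge_pad between -0.03 and 0.03 m and z of head_d in the frame of gauge_pad between 0.029 and 0.047 m and angle between head_d's own z axis and vertical below 0.2 rad))), for 0.2 s.
6. every blank is in its right bay, the drop floor still shut (((distance between head_a and blank_a above 0.038 m and x of head_a in the frame of drop_bay between -0.054 and 0.054 m and y of head_a in the frame of drop_bay between -0.066 and 0.066 m and z of head_a in the frame of drop_bay between 0 and 0.07 m) or (distance between head_a and blank_a below 0.038 m and x of head_a in the frame of keeper_bay between -0.045 and 0.045 m and y of head_a in the frame of keeper_bay between -0.06 and 0.06 m and z of head_a in the frame of keeper_bay between 0.027 and 0.041 m and angle between head_a's own z axis and vertical below 0.2 rad)) and ((distance between head_b and blank_b above 0.038 m and x of head_b in the frame of drop_bay between -0.054 and 0.054 m and y of head_b in the frame of drop_bay between -0.066 and 0.066 m and z of head_b in the frame of drop_bay between 0 and 0.07 m) or (distance between head_b and blank_b below 0.038 m and x of head_b in the frame of keeper_bay between -0.045 and 0.045 m and y of head_b in the frame of keeper_bay between -0.06 and 0.06 m and z of head_b in the frame of keeper_bay between 0.027 and 0.041 m and angle between head_b's own z axis and vertical below 0.2 rad)) and ((distance between head_c and blank_c above 0.038 m and x of head_c in the frame of drop_bay between -0.054 and 0.054 m and y of head_c in the frame of drop_bay between -0.066 and 0.066 m and z of head_c in the frame of drop_bay between 0 and 0.07 m) or (distance between head_c and blank_c below 0.038 m and x of head_c in the frame of keeper_bay between -0.045 and 0.045 m and y of head_c in the frame of keeper_bay between -0.06 and 0.06 m and z of head_c in the frame of keeper_bay between 0.027 and 0.041 m and angle between head_c's own z axis and vertical below 0.2 rad)) and ((distance between head_d and blank_d above 0.038 m and x of head_d in the frame of drop_bay between -0.054 and 0.054 m and y of head_d in the frame of drop_bay between -0.066 and 0.066 m and z of head_d in the frame of drop_bay between 0 and 0.07 m) or (distance between head_d and blank_d below 0.038 m and x of head_d in the frame of keeper_bay between -0.045 and 0.045 m and y of head_d in the frame of keeper_bay between -0.06 and 0.06 m and z of head_d in the frame of keeper_bay between 0.027 and 0.041 m and angle between head_d's own z axis and vertical below 0.2 rad)) and value of joint flap below 0.1 rad), for 0.2 s.
7. the bolt is drawn and the drop floor hangs open (value of joint flap above 0.9 rad), for 0.2 s.
At the end, for the whole second after the job is handed in: The drop floor hangs open (over 0.9 rad); every low (44 mm) blank stands upright (within 0.2 rad) on the floor of the keeper bay; every tall (52 mm) blank lies in the catch tray below the drop bay; all at rest and released (value of joint flap above 0.9 rad and ((distance between head_a and blank_a below 0.038 m and x of head_a in the frame of keeper_bay between -0.045 and 0.045 m and y of head_a in the frame of keeper_bay between -0.06 and 0.06 m and z of head_a in the frame of keeper_bay between 0.027 and 0.041 m and angle between head_a's own z axis and vertical below 0.2 rad) or (distance between head_a and blank_a above 0.038 m and x of head_a in the frame of catch_tray between -0.09 and 0.09 m and y of head_a in the frame of catch_tray between -0.07 and 0.07 m and z of head_a in the frame of catch_tray between -0.005 and 0.1 m)) and ((distance between head_b and blank_b below 0.038 m and x of head_b in the frame of keeper_bay between -0.045 and 0.045 m and y of head_b in the frame of keeper_bay between -0.06 and 0.06 m and z of head_b in the frame of keeper_bay between 0.027 and 0.041 m and angle between head_b's own z axis and vertical below 0.2 rad) or (distance between head_b and blank_b above 0.038 m and x of head_b in the frame of catch_tray between -0.09 and 0.09 m and y of head_b in the frame of catch_tray between -0.07 and 0.07 m and z of head_b in the frame of catch_tray between -0.005 and 0.1 m)) and ((distance between head_c and blank_c below 0.038 m and x of head_c in the frame of keeper_bay between -0.045 and 0.045 m and y of head_c in the frame of keeper_bay between -0.06 and 0.06 m and z of head_c in the frame of keeper_bay between 0.027 and 0.041 m and angle between head_c's own z axis and vertical below 0.2 rad) or (distance between head_c and blank_c above 0.038 m and x of head_c in the frame of catch_tray between -0.09 and 0.09 m and y of head_c in the frame of catch_tray between -0.07 and 0.07 m and z of head_c in the frame of catch_tray between -0.005 and 0.1 m)) and ((distance between head_d and blank_d below 0.038 m and x of head_d in the frame of keeper_bay between -0.045 and 0.045 m and y of head_d in the frame of keeper_bay between -0.06 and 0.06 m and z of head_d in the frame of keeper_bay between 0.027 and 0.041 m and angle between head_d's own z axis and vertical below 0.2 rad) or (distance between head_d and blank_d above 0.038 m and x of head_d in the frame of catch_tray between -0.09 and 0.09 m and y of head_d in the frame of catch_tray between -0.07 and 0.07 m and z of head_d in the frame of catch_tray between -0.005 and 0.1 m)) and linear speed of each of blank_a, blank_b, blank_c, blank_d below 0.02 m/s); the robot touches nothing.
It fails at once if the glue bottle is moved by more than 3 cm (distance of glue from where it was at the start of the episode above 0.03 m).
It fails at once if the solvent dispenser is moved by more than 3 cm (distance of solvent from where it was at the start of the episode above 0.03 m).
It fails at once if the tape roll is moved by more than 3 cm (distance of tape from where it was at the start of the episode above 0.03 m).
Of blank_a, blank_b, blank_c, blank_d only 3 to 4 are there at a start; the rules pass over those that are not, and their reading is None.
At some moment in a run one of gauge may be knocked a few centimetres aside while the robot is not near it.
Once in a run the grip may slacken for a moment while it holds something.
It also fails if it takes over 210 s, if anything falls off the work surface, if the arm or the gripper's body presses on something with over 40 N, if the wrist force passes 120 N, or if a joint passes its speed limit or range.

## Working session

There is one attempt and no reset: what is moved stays moved. The work goes in short steps, Python scripts to look and compute and a tool call to move; the robot and the scene stay as the last step left them, time stands still between calls to the robot, and variables do not carry over. Pictures are saved under pics/ and viewed, at most 14 in all, crops included, and the job is handed in when it is done.

Besides the shell and the picture viewer there is one more tool, called after "Emit:" as name(argument=value, ...), one argument or row to a line, values as JSON. play_rows: Moves the arm, as the interface text tells. Its arguments: {"type":"object","properties":{"plan":{"type":"array","items":{"type":"object","properties":{"dx":{"type":"number"},"dy":{"type":"number"},"dz":{"type":"number"},"roll":{"type":"number"}}}},"claw":{"type":"number"},"newtons":{"type":"number"}},"required":["plan"]}

```bash
mkdir -p pics; cat > h.py <<'E'
import numpy as np, cv2
from workcell import arm
from scipy.spatial.transform import Rotation as R
def cam(n, st=None):
    m=arm.camera_model(n); K=np.array(m["K"]); k1=m["k1"]
    if "origin" in m: return K,k1,np.array(m["origin"]),np.array(m["rotation"])
    st=st or arm.read_state(); T=np.array(m["T_tool_cam"]); Rt=R.from_rotvec(st["orientation"]).as_matrix()
    return K,k1,Rt@T[:3,3]+np.array(st["position"]),Rt@T[:3,:3]
def ray(c,u,v):
    K,k1,o,Rm=c
    p=cv2.undistortPoints(np.array([[[u,v]]],float),K,np.array([k1,0,0,0,0.]))[0,0]
    return o,Rm@np.array([p[0],p[1],1.])
def onz(c,u,v,z):
    o,d=ray(c,u,v); return o+d*(z-o[2])/d[2]
def proj(c,P):
    K,k1,o,Rm=c; p=Rm.T@(np.array(P)-o); x=p[:2]/p[2]; r2=x@x; x=x*(1+k1*r2)
    return K[0,0]*x[0]+K[0,2],K[1,1]*x[1]+K[1,2]
E
python3 - <<'E'
from h import *
st=arm.read_state(); print(st)
for n in("scene","top"):
    cv2.imwrite(f"pics/{n}0.png",arm.capture(n)); c=cam(n); print(n,c)
E
```

```text
{'time_s': 0.0, 'joint_positions': array([-1.43737359e+00,  2.77152325e-01, -2.79234306e-02,  1.26797935e+00,
       -6.94600433e-08,  1.46742040e+00]), 'qd': array([ 0.00076985, -0.00094221, -0.00085069, -0.00028217,  0.00144474,
        0.00130714]), 'effort': array([-9.16994723e-04, -4.45509660e+01,  2.95203280e+01,  1.64193433e-02,
        2.90263949e-05,  6.25165754e-06]), 'position': array([ 0.14650737, -0.60668247,  0.19122775]), 'orientation': array([-3.11735560e+00, -3.70827248e-01,  5.33729656e-05]), 'contact_force': array([-0.32973591,  0.23486584,  0.32493242]), 'wrist_torque': array([-0.01492461,  0.00402394, -0.01723219]), 'grasp_force': 0.0, 'gripper_width': 0.9995810877661263}
scene (array([[487.94792242,   0.        , 314.20304625],
       [  0.        , 487.94792242, 199.70696541],
       [  0.        ,   0.        ,   1.        ]]), -0.0969798041154309, array([-0.29225526,  0.73876133,  1.23760969]), array([-1.28448698,  2.31291586, -0.89764264]))
top (array([[375.74786758,   0.        , 318.87650992],
       [  0.        , 375.74786758, 202.06502814],
       [  0.        ,   0.        ,   1.        ]]), -0.027091091198423504, array([0.49834608, 0.20911033, 1.26026456]), array([-2.20050912,  2.17810438, -0.04536814]))
```

```bash
sed -i 's/np.array(m\["rotation"\])/R.from_rotvec(m["rotation"]).as_matrix()/' h.py
```

```text
(no output)
```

View pics/scene0.png

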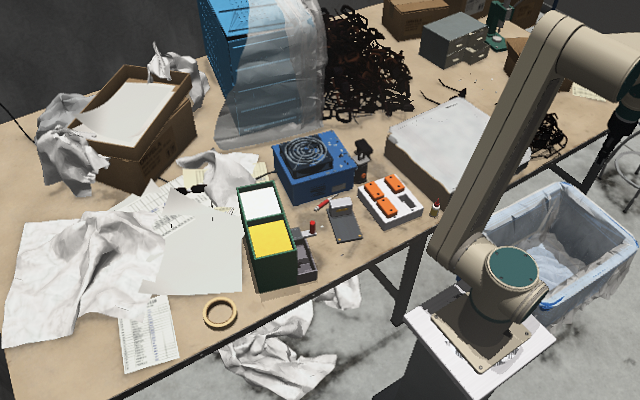

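View pics/top0.png

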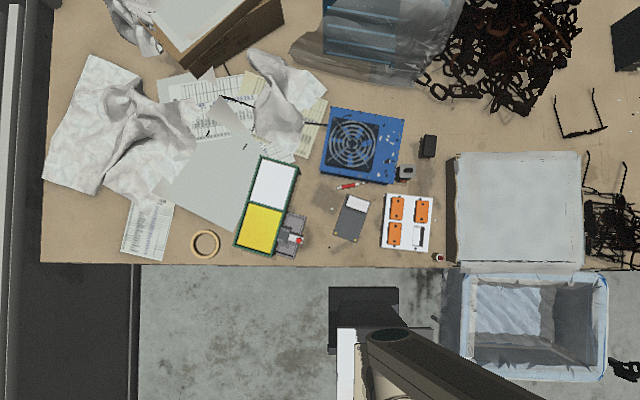

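```bash
cat > m.py <<'E'
from h import *
def rects(im,lo,hi,amin,roi=None):
    hsv=cv2.cvtColor(im,cv2.COLOR_BGR2HSV); m=cv2.inRange(hsv,lo,hi)
    if roi: 
        k=np.zeros_like(m); k[roi[1]:roi[3],roi[0]:roi[2]]=255; m&=k
    return [c for c in cv2.findContours(m,cv2.RETR_EXTERNAL,cv2.CHAIN_APPROX_NONE)[0] if cv2.contourArea(c)>amin]
def wrect(c,ct,z):
    P=np.array([onz(c,*p[0],z)[:2] for p in ct],np.float32)
    (x,y),(w,h),a=cv2.minAreaRect(P); 
    if w<h: w,h,a=h,w,a+90
    return np.round([x,y,w,h],4),round((a+90)%180-90,1)
E
python3 - <<'E'
from m import *
im=cv2.imread("pics/top0.png"); c=cam("top")
for nm,lo,hi,z,roi in [("orange",(5,150,120),(16,255,255),.062,(370,180,450,260)),("yellow",(24,120,150),(34,255,255),.15,(225,150,310,260)),
 ("white",(0,0,200),(179,30,255),.15,(240,150,300,215)),("step",(0,0,150),(179,40,255),.058,(335,190,372,215)),("pad",(0,0,30),(179,60,125),.01,(330,205,372,245)),("die",(0,0,190),(179,40,255),.042,(375,185,440,258)),("red",(170,120,80),(179,255,255),.15,(285,220,310,260)),("red2",(0,120,80),(5,255,255),.15,(285,220,310,260))]:
    for ct in rects(im,lo,hi,6,roi): print(nm,cv2.contourArea(ct),ct.mean(0).round(1),*wrect(c,ct,z))
cs=cam("scene")
# red knob two views
s=cv2.imread("pics/scene0.png"); 
for ct in rects(s,(0,120,80),(8,255,255),4,(300,212,325,240))+rects(s,(170,120,80),(179,255,255),4,(300,212,325,240)): print("sceneknob",cv2.boundingRect(ct))
a=cv2.resize(im[135:270,225:455],None,fx=3.4,fy=3.4,interpolation=cv2.INTER_CUBIC); cv2.imwrite("pics/crop0.png",a)
E
```

```text
orange 226.5 [[394.2 233.2]] [ 0.4647 -0.0174  0.0682  0.0379] -5.1
orange 229.0 [[421.5 211.4]] [ 0.5357 -0.1046  0.0699  0.0383] -4.9
orange 225.5 [[396.6 208.2]] [ 0.5447 -0.025   0.0682  0.038 ] -6.4
yellow 1417.0 [[259.  227.9]] [0.4789 0.3978 0.1265 0.1034] -15.8
white 1364.5 [[272.2 183.8]] [0.6094 0.361  0.1276 0.1017] -15.8
white 13.0 [[285.5 158.4]] [0.6858 0.3227 0.0282 0.0073] -67.5
white 45.0 [[284.1 155.1]] [0.6933 0.3333 0.0718 0.0361] -89.6
white 8.5 [[270.6 151.6]] [0.7088 0.3662 0.0211 0.0135] -67.5
step 216.5 [[357.3 203.4]] [0.558  0.0995 0.069  0.0363] 70.8
pad 769.0 [[349.5 223.3]] [0.4929 0.1214 0.1081 0.0867] -18.8
pad 7.5 [[334.3 209.4]] [0.5415 0.1712 0.0353 0.0118] -44.4
die 1879.5 [[412.4 223.2]] [ 0.5005 -0.0622  0.176   0.1496] -5.9
red2 14.5 [[298.4 239.9]] [0.4449 0.2814 0.0145 0.0125] -44.4
sceneknob (310, 220, 5, 6)
```

View pics/crop0.png

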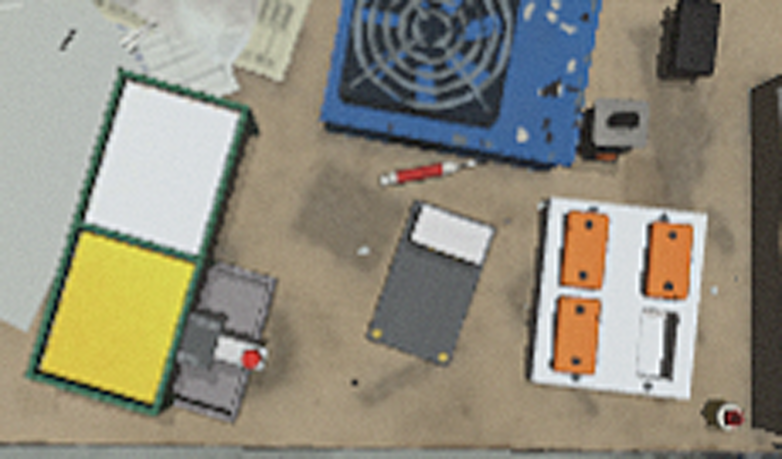

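Look-alikes: the orange blanks sit in the die at top px (394,233), (421,211) and (397,208), and the fourth cavity at (419,237) is empty. The black block at (427,146) and the grey box at (405,172) are not blanks. The three on the die fit the description: they measure 68x38 mm and lie at the die's ±40 mm cavities. Next is a planner to work out the rows.

```bash
cat > pl.py <<'E'
from h import *
import sys
def yaw(st):
    x=R.from_rotvec(st["orientation"]).as_matrix()[:,0]; return np.degrees(np.arctan2(x[1],x[0]))
def plan(wps,st=None,vmax=.048,rmax=8.5):
    st=st or arm.read_state(); p=np.array(st["position"]); a=yaw(st)
    print("at",p.round(4),round(a,1),"F",np.round(st["contact_force"],1),"w",round(st["gripper_width"]*85.4,1),"q",np.round(st["joint_positions"],2),"t",round(st["time_s"],1))
    rows=[]
    for w in wps:
        d=np.array(w[:3])-p; da=w[3]-a
        while da>200: da-=360
        while da<-200: da+=360
        n=max(1,int(np.ceil(max(np.linalg.norm(d)/vmax,abs(da)/rmax))))
        for i in range(n):
            q=p+d*(i+1)/n; t=np.radians(a)
        # per-row, with shift in axes before the turn
        cur=p.copy(); ca=a
        for i in range(n):
            tgt=p+d*(i+1)/n; s=tgt-cur; c,si=np.cos(np.radians(ca)),np.sin(np.radians(ca))
            r=np.round([s[0]*c+s[1]*si, s[0]*si-s[1]*c, -s[2]],4); r3=round(-da/n,2)
            cur=cur+np.array([r[0]*c+r[1]*si, r[0]*si-r[1]*c,-r[2]]); ca-=r3
            rows.append((r[0],r[1],r[2],r3))
        p=cur;a=ca
    for k in range(0,len(rows),8):
        print("["+",".join('{"dx":%g,"dy":%g,"dz":%g,"roll":%g}'%tuple(r) for r in rows[k:k+8])+"]")
if __name__=="__main__": plan(eval("["+sys.argv[1]+"]"))
E
python3 pl.py "(.16,-.57,.30,35),(.465,-.018,.18,174.5)"
```

```text
at [ 0.1465 -0.6068  0.1914] 13.6 F [-0.  -0.5  0.3] w 85.4 q [-1.44  0.28 -0.03  1.27 -0.    1.47] t 0.1
[{"dx":0.0073,"dy":-0.0109,"dz":-0.0362,"roll":-7.14},{"dx":0.0085,"dy":-0.0098,"dz":-0.0362,"roll":-7.14},{"dx":0.0097,"dy":-0.0088,"dz":-0.0362,"roll":-7.14},{"dx":0.0333,"dy":-0.0163,"dz":0.0071,"roll":-8.21},{"dx":0.0353,"dy":-0.0114,"dz":0.007,"roll":-8.21},{"dx":0.0366,"dy":-0.0062,"dz":0.0071,"roll":-8.21},{"dx":0.0371,"dy":-0.001,"dz":0.007,"roll":-8.21},{"dx":0.0368,"dy":0.0044,"dz":0.0071,"roll":-8.21}]
[{"dx":0.0359,"dy":0.0096,"dz":0.007,"roll":-8.21},{"dx":0.0341,"dy":0.0146,"dz":0.0071,"roll":-8.21},{"dx":0.0317,"dy":0.0193,"dz":0.0071,"roll":-8.21},{"dx":0.0285,"dy":0.0236,"dz":0.007,"roll":-8.21},{"dx":0.025,"dy":0.0275,"dz":0.0071,"roll":-8.21},{"dx":0.0207,"dy":0.0308,"dz":0.007,"roll":-8.21},{"dx":0.0161,"dy":0.0334,"dz":0.0071,"roll":-8.21},{"dx":0.0112,"dy":0.0353,"dz":0.007,"roll":-8.21}]
[{"dx":0.0061,"dy":0.0366,"dz":0.0071,"roll":-8.21},{"dx":0.0007,"dy":0.0371,"dz":0.0071,"roll":-8.21},{"dx":-0.0046,"dy":0.0368,"dz":0.007,"roll":-8.21},{"dx":-0.0097,"dy":0.0358,"dz":0.0071,"roll":-8.21}]
```

Emit:
play_rows(
  plan=[
    {"dx":0.007,"dy":-0.011,"dz":-0.036,"roll":-7.1},
    {"dx":0.009,"dy":-0.01,"dz":-0.036,"roll":-7.1},
    {"dx":0.01,"dy":-0.009,"dz":-0.036,"roll":-7.1},
    {"dx":0.033,"dy":-0.016,"dz":0.005,"roll":-8.2},
    {"dx":0.035,"dy":-0.011,"dz":0.005,"roll":-8.2},
    {"dx":0.037,"dy":-0.006,"dz":0.005,"roll":-8.2},
    {"dx":0.037,"dy":-0.001,"dz":0.005,"roll":-8.2},
    {"dx":0.037,"dy":0.004,"dz":0.005,"roll":-8.2},
  ],
  claw=0.07,
  newtons=50,
)

```text
time_s: 0.9
position: [0.2509, -0.4068, 0.2747]
orientation: [-2.472, -1.938, -0.001]
contact_force: [-0.1, -0.8, 0.5]
gripper_width: 0.822
grasp_force: 0.0
```

```bash
python3 pl.py "(.465,-.018,.18,174.5)"
```

```text
at [ 0.2509 -0.4068  0.2747] 76.2 F [-0.1 -0.8  0.5] w 70.2 q [-1.15 -0.02 -0.19  1.4   0.    0.66] t 0.9
[{"dx":0.0357,"dy":0.0096,"dz":0.0079,"roll":-8.19},{"dx":0.034,"dy":0.0146,"dz":0.0079,"roll":-8.19},{"dx":0.0316,"dy":0.0193,"dz":0.0079,"roll":-8.19},{"dx":0.0285,"dy":0.0235,"dz":0.0079,"roll":-8.19},{"dx":0.0248,"dy":0.0274,"dz":0.0079,"roll":-8.19},{"dx":0.0207,"dy":0.0307,"dz":0.0079,"roll":-8.19},{"dx":0.0162,"dy":0.0333,"dz":0.0079,"roll":-8.19},{"dx":0.0112,"dy":0.0352,"dz":0.0079,"roll":-8.19}]
[{"dx":0.006,"dy":0.0365,"dz":0.0078,"roll":-8.19},{"dx":0.0009,"dy":0.037,"dz":0.0079,"roll":-8.19},{"dx":-0.0045,"dy":0.0367,"dz":0.0079,"roll":-8.19},{"dx":-0.0096,"dy":0.0357,"dz":0.0079,"roll":-8.19}]
```

Emit:
play_rows(
  plan=[
    {"dx":0.036,"dy":0.01,"dz":0.005,"roll":-8.2},
    {"dx":0.034,"dy":0.015,"dz":0.005,"roll":-8.2},
    {"dx":0.032,"dy":0.019,"dz":0.005,"roll":-8.2},
    {"dx":0.029,"dy":0.024,"dz":0.005,"roll":-8.2},
    {"dx":0.025,"dy":0.027,"dz":0.008,"roll":-8.2},
    {"dx":0.021,"dy":0.031,"dz":0.008,"roll":-8.2},
    {"dx":0.016,"dy":0.033,"dz":0.01,"roll":-8.2},
    {"dx":0.011,"dy":0.035,"dz":0.01,"roll":-8.2},
  ],
)

```text
time_s: 1.7
position: [0.3952, -0.1474, 0.2188]
orientation: [-1.028, -2.969, -0.0]
contact_force: [1.1, -1.2, 0.3]
gripper_width: 0.82
grasp_force: 0.0
```

Emit:
play_rows(
  plan=[
    {"dx":0.006,"dy":0.036,"dz":0.01,"roll":-8.2},
    {"dx":0.001,"dy":0.037,"dz":0.01,"roll":-8.2},
    {"dx":-0.005,"dy":0.037,"dz":0.01,"roll":-8.2},
    {"dx":-0.01,"dy":0.036,"dz":0.01,"roll":-8.1},
    {"dx":0},
  ],
)

```text
invalid input
```

```bash
python3 pl.py "(.4647,-.0178,.10,174.7),(.4647,-.0178,.043,174.7)"; python3 - <<'E'
from h import *
im=arm.capture("wrist"); cv2.imwrite("pics/w0.png",im)
E
```

```text
at [ 0.3952 -0.1474  0.2188] 141.8 F [ 1.1 -1.2  0.3] w 70.0 q [-0.51 -0.11 -0.39  1.29 -0.    0.16] t 1.7
[{"dx":0.0064,"dy":0.0362,"dz":0.0297,"roll":-8.22},{"dx":0.0011,"dy":0.0367,"dz":0.0297,"roll":-8.22},{"dx":-0.0041,"dy":0.0366,"dz":0.0297,"roll":-8.22},{"dx":-0.0093,"dy":0.0355,"dz":0.0297,"roll":-8.22},{"dx":0,"dy":0,"dz":0.0285,"roll":-0.01},{"dx":0,"dy":0,"dz":0.0285,"roll":-0.01}]
```

View pics/w0.png

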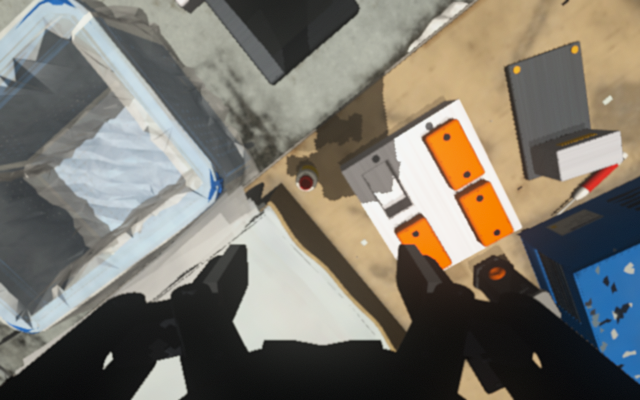

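The wrist view shows the three orange blanks at (453,155), (486,212) and (425,240), with the empty cavity at (385,190) and the gauge at (560,115). The choice is confirmed.

Emit:
play_rows(
  plan=[
    {"dx":0.006,"dy":0.036,"dz":0.018,"roll":-8.2},
    {"dx":0.001,"dy":0.037,"dz":0.018,"roll":-8.2},
    {"dx":-0.004,"dy":0.037,"dz":0.018,"roll":-8.2},
    {"dx":-0.009,"dy":0.036,"dz":0.018,"roll":-8.2},
    {"dx":0,"dy":0,"dz":0.02,"roll":0},
    {"dx":0,"dy":0,"dz":0.02,"roll":0},
    {"dx":0,"dy":0,"dz":0,"roll":0},
  ],
)

```text
time_s: 2.45
position: [0.4623, -0.0181, 0.1043]
orientation: [-0.156, -3.131, -0.001]
contact_force: [-0.9, -0.4, 0.0]
gripper_width: 0.818
grasp_force: 0.0
```

```bash
cat > wl.py <<'E'
from m import *
st=arm.read_state(); im=arm.capture("wrist"); c=cam("wrist",st)
for ct in rects(im,(5,150,120),(16,255,255),300): print("orange",cv2.contourArea(ct),ct.mean(0).round(),*wrect(c,ct,.062))
E
python3 wl.py; python3 pl.py "(.4647,-.0178,.043,174.7)"
```

```text
orange 586.0 [[244. 316.]] [ 0.5471 -0.0928  0.0492  0.0152] -5.0
orange 3374.0 [[322. 304.]] [ 0.5449 -0.0258  0.0705  0.0376] -5.8
orange 2009.5 [[320. 230.]] [ 0.4776 -0.0196  0.0425  0.0373] -5.7
at [ 0.4636 -0.0186  0.1059] 174.3 F [0.5 0.8 0.3] w 70.0 q [-0.18  0.06 -0.48  1.04 -0.   -0.08] t 2.5
[{"dx":-0.0005,"dy":0.0005,"dz":0.0315,"roll":-0.21},{"dx":-0.0005,"dy":0.0004,"dz":0.0314,"roll":-0.21}]
```

Emit:
play_rows(
  plan=[
    {"dx":-0.001,"dy":0,"dz":0.025,"roll":-0.2},
    {"dx":0,"dy":0,"dz":0.02,"roll":0},
    {"dx":0,"dy":0,"dz":0.013,"roll":0},
    {"dx":0,"dy":0,"dz":0.004,"roll":0},
    {"dx":0,"dy":0,"dz":0,"roll":0},
  ],
)

```text
time_s: 3.0
position: [0.4669, -0.0195, 0.0459]
orientation: [0.153, 3.138, -0.0]
contact_force: [0.6, 0.1, -0.2]
gripper_width: 0.819
grasp_force: 0.0
```

Emit:
play_rows(
  plan=[
    {"dx":0,"dy":0,"dz":0,"roll":0},
    {"dx":0,"dy":0,"dz":0,"roll":0},
    {"dx":0,"dy":0,"dz":0,"roll":0},
    {"dx":0,"dy":0,"dz":0,"roll":0},
    {"dx":0,"dy":0,"dz":0,"roll":0},
  ],
  claw=0.03,
)

```text
time_s: 3.5
position: [0.4668, -0.0192, 0.0456]
orientation: [0.152, 3.138, -0.0]
contact_force: [-0.1, 0.3, -1.0]
gripper_width: 0.348
grasp_force: 0.0
```

```bash
python3 - <<'E'
from h import *
print(arm.read_state())
a=arm.capture("wrist"); b=arm.capture("scene")[150:250,330:450]; b=cv2.resize(b,None,fx=3,fy=3)
o=np.zeros((700,640,3),np.uint8); o[:400]=a; o[400:700,:360]=b; cv2.imwrite("pics/w1.png",cv2.resize(o,(548,600)))
E
```

```text
{'time_s': 3.5, 'joint_positions': array([-1.79647970e-01,  1.30038991e-01, -5.45784260e-01,  8.94542112e-01,
       -6.65835530e-06, -8.30822663e-02]), 'qd': array([ 0.00144189,  0.00147744, -0.0043179 , -0.00143823,  0.00141001,
        0.00065459]), 'effort': array([-1.04800839e-02, -3.16991580e+01,  2.45664829e+01, -6.10705290e-03,
       -6.15841345e-04,  3.15634077e-05]), 'position': array([ 0.4667783 , -0.01921691,  0.04564779]), 'orientation': array([ 1.51605547e-01,  3.13750559e+00, -9.90283790e-05]), 'contact_force': array([-0.1203137 ,  0.28851913, -0.95052275]), 'wrist_torque': array([ 0.04368516,  0.00655918, -0.00614672]), 'grasp_force': 0.0, 'gripper_width': 0.3483727118146493}
```

View pics/w1.png

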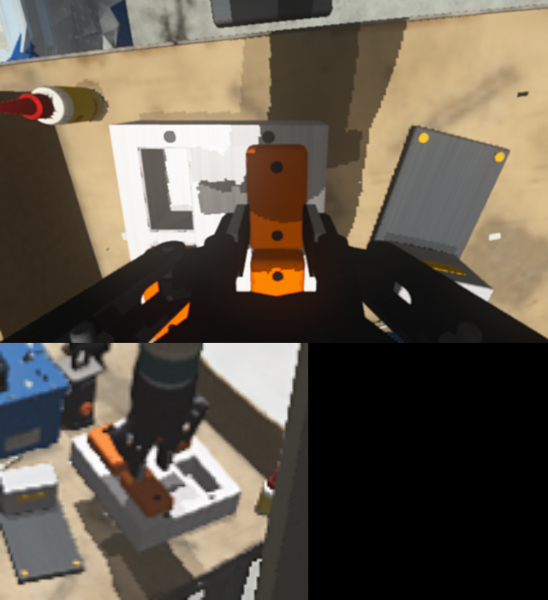

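```bash
python3 - <<'E'
from h import *
m=arm.camera_model("wrist");print(np.round(m["T_tool_cam"],3),m["K"][0])
c=cam("wrist");st=arm.read_state();Rt=R.from_rotvec(st["orientation"]).as_matrix();p=st["position"]
for h in (0,.01,.019,.03,.05):
  for hw in (.015,.02): print(h,hw,[np.round(proj(c,p+Rt@np.array([0,s*hw,-h])),0) for s in(-1,1)])
E
```

```text
[[ 0.001 -0.964 -0.264  0.067]
 [ 1.     0.001  0.001 -0.   ]
 [-0.    -0.264  0.964 -0.182]
 [ 0.     0.     0.     1.   ]] [314.47194345   0.         322.02992462]
0 0.015 [array([297., 228.]), array([346., 228.])]
0 0.02 [array([289., 228.]), array([354., 228.])]
0.01 0.015 [array([296., 234.]), array([348., 234.])]
0.01 0.02 [array([288., 234.]), array([356., 234.])]
0.019 0.015 [array([295., 240.]), array([349., 240.])]
0.019 0.02 [array([286., 240.]), array([358., 240.])]
0.03 0.015 [array([293., 248.]), array([351., 248.])]
0.03 0.02 [array([284., 248.]), array([360., 248.])]
0.05 0.015 [array([289., 266.]), array([354., 266.])]
0.05 0.02 [array([279., 266.]), array([365., 266.])]
```

Emit:
play_rows(
  plan=[
    {"dx":0,"dy":0,"dz":0,"roll":0},
    {"dx":0,"dy":0,"dz":0,"roll":0},
    {"dx":0,"dy":0,"dz":0,"roll":0},
  ],
  claw=0.02,
)

```text
time_s: 3.9
position: [0.4666, -0.0192, 0.0454]
orientation: [-0.152, -3.138, 0.0]
contact_force: [0.7, 0.2, -0.2]
gripper_width: 0.235
grasp_force: 0.0
```

Emit:
play_rows(
  plan=[
    {"dx":0,"dy":0,"dz":-0.005,"roll":0},
    {"dx":0,"dy":0,"dz":0,"roll":0},
    {"dx":0,"dy":0,"dz":0,"roll":0},
    {"dx":0,"dy":0,"dz":0,"roll":0},
    {"dx":0,"dy":0,"dz":0,"roll":0},
  ],
  claw=0.056,
)

```text
time_s: 4.4
position: [0.4665, -0.0192, 0.0504]
orientation: [-0.152, -3.138, -0.0]
contact_force: [-0.4, -0.6, -0.1]
gripper_width: 0.657
grasp_force: 0.0
```

Emit:
play_rows(
  plan=[
    {"dx":0,"dy":0,"dz":0.005,"roll":0},
    {"dx":0,"dy":0,"dz":0.005,"roll":0},
    {"dx":0,"dy":0,"dz":0.003,"roll":0},
    {"dx":0,"dy":0,"dz":0,"roll":0},
  ],
)

```text
time_s: 4.8
position: [0.4657, -0.019, 0.0365]
orientation: [-0.152, -3.136, -0.0]
contact_force: [0.4, 0.3, 0.3]
gripper_width: 0.659
grasp_force: 0.0
```

Emit:
play_rows(
  plan=[
    {"dx":0,"dy":0,"dz":0,"roll":0},
    {"dx":0,"dy":0,"dz":0,"roll":0},
    {"dx":0,"dy":0,"dz":0,"roll":0},
    {"dx":0,"dy":0,"dz":0,"roll":0},
  ],
  claw=0.033,
)

```text
time_s: 5.2
position: [0.4668, -0.0192, 0.0376]
orientation: [0.152, 3.138, -0.0]
contact_force: [0.7, 0.1, -0.8]
gripper_width: 0.389
grasp_force: 0.0
```

```bash
python3 - <<'E'
from h import *
a=arm.capture("wrist")[180:330,200:450]; b=arm.capture("scene")[165:240,340:440]
c=cam("scene");st=arm.read_state();Rt=R.from_rotvec(st["orientation"]).as_matrix();p=st["position"]
for h in (0,.02,.04): print(h,(np.array(proj(c,p-Rt[:,2]*h))-[340,165])*4)
cv2.imwrite("pics/w2.png",np.vstack([cv2.resize(a,(500,300),interpolation=cv2.INTER_CUBIC),cv2.resize(cv2.resize(b,(400,300),interpolation=cv2.INTER_CUBIC),(500,300))]))
E
```

```text
0 [184.51007286 181.31216189]
0.02 [187.31761047 165.0978659 ]
0.04 [190.17407376 148.57668601]
```

View pics/w2.png

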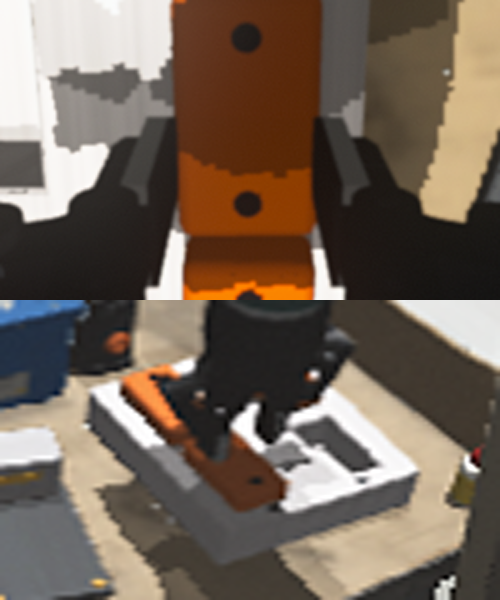

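Emit:
play_rows(
  plan=[
    {"dx":0,"dy":0,"dz":0.002,"roll":0},
    {"dx":0,"dy":0,"dz":0.002,"roll":0},
  ],
)

```text
time_s: 5.5
position: [0.4667, -0.0192, 0.0333]
orientation: [0.152, 3.138, -0.0]
contact_force: [-0.3, 0.7, -0.5]
gripper_width: 0.39
grasp_force: 0.0
```

Emit:
play_rows(
  plan=[
    {"dx":0,"dy":0,"dz":0.002,"roll":0},
    {"dx":0,"dy":0,"dz":0.002,"roll":0},
  ],
)

```text
time_s: 5.7
position: [0.4665, -0.0192, 0.0291]
orientation: [-0.152, -3.138, 0.0]
contact_force: [0.4, 0.5, 0.3]
gripper_width: 0.389
grasp_force: 0.0
```

Emit:
play_rows(
  plan=[
    {"dx":0,"dy":0,"dz":0,"roll":0},
    {"dx":0,"dy":0,"dz":0,"roll":0},
  ],
)

```text
time_s: 5.9
position: [0.4665, -0.0192, 0.0293]
orientation: [-0.152, -3.138, -0.0]
contact_force: [-0.2, -0.5, 0.3]
gripper_width: 0.381
grasp_force: 0.0
```

Emit:
play_rows(
  plan=[
    {"dx":0,"dy":0,"dz":0.002,"roll":0},
    {"dx":0,"dy":0,"dz":0.001,"roll":0},
  ],
)

```text
time_s: 6.1
position: [0.4666, -0.0192, 0.0263]
orientation: [0.152, 3.138, 0.0]
contact_force: [0.3, -0.4, 0.6]
gripper_width: 0.39
grasp_force: 0.0
```

Emit:
play_rows(
  plan=[
    {"dx":0,"dy":0,"dz":0.002,"roll":0},
    {"dx":0,"dy":0,"dz":0.001,"roll":0},
  ],
)

```text
time_s: 6.3
position: [0.4665, -0.0192, 0.0232]
orientation: [-0.152, -3.138, -0.0]
contact_force: [0.2, -0.4, 0.1]
gripper_width: 0.385
grasp_force: 0.0
```

```bash
python3 - <<'E'
from h import *
a=arm.capture("wrist")[180:330,200:450]; t=arm.capture("scene")[165:240,340:440]
cv2.imwrite("pics/w3.png",np.vstack([cv2.resize(a,(500,300),interpolation=cv2.INTER_CUBIC),cv2.resize(t,(500,300),interpolation=cv2.INTER_CUBIC)]))
E
```

```text
(no output)
```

View pics/w3.png

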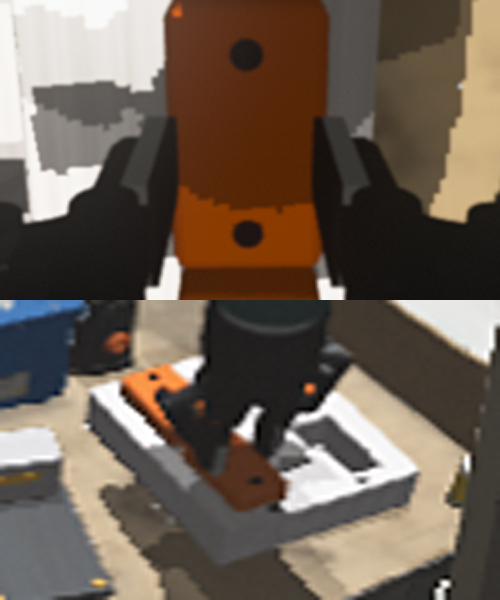

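Emit:
play_rows(
  plan=[
    {"dx":0,"dy":0,"dz":0.0015,"roll":0},
    {"dx":0,"dy":0,"dz":0.0015,"roll":0},
  ],
)

```text
time_s: 6.6
position: [0.4669, -0.0192, 0.0222]
orientation: [-0.151, -3.138, 0.0]
contact_force: [-7.7, 1.3, 25.6]
gripper_width: 0.387
grasp_force: 12.8
```

Emit:
play_rows(
  plan=[
    {"dx":0,"dy":0,"dz":0.0015,"roll":0},
    {"dx":0,"dy":0,"dz":0.0015,"roll":0},
  ],
)

```text
time_s: 6.8
position: [0.467, -0.0192, 0.022]
orientation: [-0.151, -3.138, 0.0]
contact_force: [-16.6, 2.1, 48.8]
gripper_width: 0.383
grasp_force: 24.3
```

Emit:
play_rows(
  plan=[
    {"dx":0,"dy":0,"dz":0.0015,"roll":0},
    {"dx":0,"dy":0,"dz":0.0015,"roll":0},
  ],
)

```text
time_s: 7.0
position: [0.4671, -0.0193, 0.0218]
orientation: [-0.151, -3.138, 0.001]
contact_force: [-25.1, 3.7, 71.4]
gripper_width: 0.385
grasp_force: 35.8
```

Emit:
play_rows(
  plan=[
    {"dx":0,"dy":0,"dz":-0.02,"roll":0},
    {"dx":0,"dy":0,"dz":0,"roll":0},
    {"dx":0,"dy":0,"dz":0,"roll":0},
  ],
  claw=0.062,
)

```text
time_s: 7.3
position: [0.4672, -0.0193, 0.0348]
orientation: [0.151, 3.136, -0.0]
contact_force: [-0.7, -0.0, 0.6]
gripper_width: 0.728
grasp_force: 0.0
```

Emit:
play_rows(
  plan=[
    {"dx":0,"dy":0,"dz":0,"roll":0},
    {"dx":0,"dy":0,"dz":0,"roll":0},
  ],
)

```text
time_s: 7.5
position: [0.4655, -0.019, 0.0333]
orientation: [-0.152, -3.136, -0.001]
contact_force: [0.0, -0.3, 0.6]
gripper_width: 0.723
grasp_force: 0.0
```

Emit:
play_rows(
  plan=[
    {"dx":0.001,"dy":0,"dz":0.01,"roll":0},
    {"dx":0,"dy":0,"dz":0.008,"roll":0},
    {"dx":0,"dy":0,"dz":0.005,"roll":0},
    {"dx":0,"dy":0,"dz":0.002,"roll":0},
    {"dx":0,"dy":0,"dz":0,"roll":0},
  ],
)

```text
time_s: 8.0
position: [0.465, -0.019, 0.0088]
orientation: [-0.152, -3.137, -0.0]
contact_force: [-1.0, 0.1, -0.4]
gripper_width: 0.727
grasp_force: 0.0
```

Emit:
play_rows(
  plan=[
    {"dx":0,"dy":0,"dz":0,"roll":0},
    {"dx":0,"dy":0,"dz":0,"roll":0},
    {"dx":0,"dy":0,"dz":0,"roll":0},
    {"dx":0,"dy":0,"dz":0,"roll":0},
    {"dx":0,"dy":0,"dz":0,"roll":0},
  ],
  claw=0.025,
)

```text
time_s: 8.5
position: [0.4663, -0.0192, 0.01]
orientation: [0.152, 3.137, -0.0]
contact_force: [0.0, -1.3, 3.7]
gripper_width: 0.453
grasp_force: 50.6
```

Emit:
play_rows(
  plan=[
    {"dx":0,"dy":0,"dz":-0.01,"roll":0},
    {"dx":0,"dy":0,"dz":-0.02,"roll":0},
    {"dx":0,"dy":0,"dz":-0.03,"roll":0},
    {"dx":0,"dy":0,"dz":-0.02,"roll":0},
    {"dx":0,"dy":0,"dz":0,"roll":0},
  ],
  newtons=60,
)

```text
time_s: 9.0
position: [0.4683, -0.0196, 0.0926]
orientation: [0.151, 3.132, -0.001]
contact_force: [0.9, -0.2, -0.7]
gripper_width: 0.45
grasp_force: 60.8
```

```bash
cat > g.py <<'E'
from m import *
def gauge():
    im=arm.capture("top"); c=cam("top"); out=None
    for ct in rects(im,(0,0,150),(179,40,255),100,(325,175,380,225)):
        r=wrect(c,ct,.058); print("step",*r)
        if abs(r[0][2]-.069)<.006: t=np.radians(r[1]-90); P=r[0][:2]-.070*np.array([np.cos(t),np.sin(t)]); print("gauge_pad",P.round(4),"yaw",r[1]-90)
    for ct in rects(im,(0,0,30),(179,60,125),300,(325,195,380,260)): print("pad(+1mm x)",*wrect(c,ct,.01))
if __name__=="__main__": gauge()
E
python3 g.py; python3 pl.py "(.492,.122,.085,161),(.492,.122,.03,161)"
```

```text
step [0.558  0.0994 0.0688 0.0365] 70.5
gauge_pad [0.492  0.1228] yaw -19.5
pad(+1mm x) [0.4518 0.0461 0.1488 0.0463] 0.2
pad(+1mm x) [0.5094 0.1157 0.143  0.0868] -18.8
at [ 0.4668 -0.0193  0.0908] 174.5 F [-0.   0.3 -1.2] w 38.6 q [-0.18  0.08 -0.5   1.    0.   -0.08] t 9.1
[{"dx":-0.0038,"dy":0.0477,"dz":0.0019,"roll":4.49},{"dx":-0.0001,"dy":0.0478,"dz":0.002,"roll":4.49},{"dx":0.0037,"dy":0.0477,"dz":0.0019,"roll":4.49},{"dx":0,"dy":0,"dz":0.0275,"roll":0},{"dx":0,"dy":0,"dz":0.0275,"roll":0}]
```

Emit:
play_rows(
  plan=[
    {"dx":-0.004,"dy":0.048,"dz":0,"roll":4.5},
    {"dx":0,"dy":0.048,"dz":0,"roll":4.5},
    {"dx":0.004,"dy":0.048,"dz":0,"roll":4.8},
    {"dx":0,"dy":0,"dz":0.03,"roll":0},
    {"dx":0,"dy":0,"dz":0.025,"roll":0},
    {"dx":0,"dy":0,"dz":0.01,"roll":0},
    {"dx":0,"dy":0,"dz":0,"roll":0},
  ],
)

```text
time_s: 9.75
position: [0.4874, 0.1226, 0.0217]
orientation: [-0.527, -3.091, 0.003]
contact_force: [-0.2, -0.4, -1.5]
gripper_width: 0.45
grasp_force: 60.9
```

```bash
python3 pl.py "(.492,.122,.015,160.8)"
```

```text
at [0.4874 0.1226 0.0217] 160.7 F [-0.2 -0.4 -1.5] w 38.4 q [ 0.12  0.22 -0.49  0.86 -0.    0.46] t 9.8
[{"dx":-0.0045,"dy":0.0009,"dz":0.0067,"roll":-0.14}]
```

Emit:
play_rows(
  plan=[
    {"dx":-0.003,"dy":0,"dz":0.005,"roll":0},
    {"dx":0,"dy":0,"dz":0.003,"roll":0},
    {"dx":0,"dy":0,"dz":0.002,"roll":0},
  ],
)

```text
time_s: 10.05
position: [0.4947, 0.1218, 0.0151]
orientation: [0.529, 3.095, 0.001]
contact_force: [-0.1, -0.9, -0.6]
gripper_width: 0.451
grasp_force: 60.9
```

Emit:
play_rows(
  plan=[
    {"dx":0,"dy":0,"dz":0.001,"roll":0},
    {"dx":0,"dy":0,"dz":0.001,"roll":0},
  ],
)

```text
time_s: 10.25
position: [0.494, 0.1219, 0.0128]
orientation: [0.528, 3.096, 0.0]
contact_force: [-1.1, -0.4, -1.1]
gripper_width: 0.448
grasp_force: 60.9
```

Emit:
play_rows(
  plan=[
    {"dx":0,"dy":0,"dz":0.001,"roll":0},
    {"dx":0,"dy":0,"dz":0.001,"roll":0},
  ],
)

```text
time_s: 10.45
position: [0.4937, 0.1221, 0.0105]
orientation: [0.527, 3.097, 0.0]
contact_force: [0.3, -0.4, -1.2]
gripper_width: 0.446
grasp_force: 60.9
```

Emit:
play_rows(
  plan=[
    {"dx":0,"dy":0,"dz":0.001,"roll":0},
    {"dx":0,"dy":0,"dz":0.001,"roll":0},
  ],
)

```text
time_s: 10.65
position: [0.4935, 0.1221, 0.0083]
orientation: [-0.527, -3.097, 0.0]
contact_force: [0.4, 0.3, -1.1]
gripper_width: 0.448
grasp_force: 60.9
```

Emit:
play_rows(
  plan=[
    {"dx":0,"dy":0,"dz":0.001,"roll":0},
    {"dx":0,"dy":0,"dz":0.001,"roll":0},
  ],
)

```text
time_s: 10.85
position: [0.4935, 0.122, 0.0063]
orientation: [-0.527, -3.097, 0.0]
contact_force: [0.1, 0.3, -1.7]
gripper_width: 0.448
grasp_force: 60.9
```

Emit:
play_rows(
  plan=[
    {"dx":0,"dy":0,"dz":0.001,"roll":0},
    {"dx":0,"dy":0,"dz":0.001,"roll":0},
  ],
)

```text
time_s: 11.05
position: [0.4936, 0.122, 0.0043]
orientation: [-0.527, -3.097, -0.0]
contact_force: [0.6, 0.1, -1.5]
gripper_width: 0.444
grasp_force: 60.9
```

Emit:
play_rows(
  plan=[
    {"dx":0,"dy":0,"dz":0.001,"roll":0},
    {"dx":0,"dy":0,"dz":0.001,"roll":0},
  ],
)

```text
time_s: 11.25
position: [0.4936, 0.122, 0.0023]
orientation: [0.528, 3.097, 0.0]
contact_force: [-0.0, -0.2, -1.2]
gripper_width: 0.449
grasp_force: 60.9
```

Emit:
play_rows(
  plan=[
    {"dx":0,"dy":0,"dz":0.001,"roll":0},
    {"dx":0,"dy":0,"dz":0,"roll":0},
  ],
)

```text
time_s: 11.45
position: [0.4936, 0.122, 0.002]
orientation: [-0.527, -3.097, 0.0]
contact_force: [-2.3, 0.0, 4.3]
gripper_width: 0.451
grasp_force: 61.5
```

Emit:
play_rows(
  plan=[
    {"dx":0,"dy":0,"dz":0.001,"roll":0},
    {"dx":0,"dy":0,"dz":0,"roll":0},
  ],
)

```text
time_s: 11.65
position: [0.4936, 0.122, 0.002]
orientation: [-0.527, -3.097, 0.0]
contact_force: [-4.2, 0.1, 12.5]
gripper_width: 0.449
grasp_force: 62.4
```

```bash
python3 pl.py "(.493,.122,.10,165),(.545,.200,.20,180),(.6415,.3535,.19,254.2)"
```

```text
at [0.4936 0.122  0.002 ] 160.7 F [-4.2  0.1 12.5] w 38.4 q [ 0.12  0.25 -0.5   0.81 -0.    0.45] t 11.7
[{"dx":0.0002,"dy":-0.0001,"dz":-0.0327,"roll":-1.44},{"dx":0.0002,"dy":-0.0001,"dz":-0.0326,"roll":-1.44},{"dx":0.0002,"dy":-0,"dz":-0.0327,"roll":-1.44},{"dx":-0.01,"dy":0.0296,"dz":-0.0333,"roll":-5},{"dx":-0.0126,"dy":0.0286,"dz":-0.0334,"roll":-5},{"dx":-0.015,"dy":0.0274,"dz":-0.0333,"roll":-5},{"dx":-0.0107,"dy":0.0171,"dz":0.0011,"roll":-8.25},{"dx":-0.0131,"dy":0.0153,"dz":0.0011,"roll":-8.25}]
[{"dx":-0.0151,"dy":0.0133,"dz":0.0011,"roll":-8.25},{"dx":-0.0169,"dy":0.011,"dz":0.0012,"roll":-8.25},{"dx":-0.0182,"dy":0.0085,"dz":0.0011,"roll":-8.25},{"dx":-0.0193,"dy":0.0057,"dz":0.0011,"roll":-8.25},{"dx":-0.02,"dy":0.003,"dz":0.0011,"roll":-8.25},{"dx":-0.0201,"dy":0,"dz":0.0011,"roll":-8.25},{"dx":-0.02,"dy":-0.0028,"dz":0.0011,"roll":-8.25}]
```

Emit:
play_rows(
  plan=[
    {"dx":0,"dy":0,"dz":-0.033,"roll":-1.4},
    {"dx":0,"dy":0,"dz":-0.033,"roll":-1.4},
    {"dx":0,"dy":0,"dz":-0.033,"roll":-1.4},
    {"dx":-0.01,"dy":0.03,"dz":-0.033,"roll":-5},
    {"dx":-0.013,"dy":0.029,"dz":-0.033,"roll":-5},
    {"dx":-0.015,"dy":0.027,"dz":-0.033,"roll":-5},
    {"dx":-0.011,"dy":0.017,"dz":0,"roll":-8.2},
    {"dx":-0.013,"dy":0.015,"dz":0,"roll":-8.2},
  ],
)

```text
time_s: 12.45
position: [0.5699, 0.2353, 0.2003]
orientation: [-0.454, 3.105, 0.001]
contact_force: [-0.1, 0.3, -1.0]
gripper_width: 0.448
grasp_force: 61.0
```

Emit:
play_rows(
  plan=[
    {"dx":-0.015,"dy":0.013,"dz":0,"roll":-8.2},
    {"dx":-0.017,"dy":0.011,"dz":0,"roll":-8.3},
    {"dx":-0.018,"dy":0.009,"dz":0,"roll":-8.3},
    {"dx":-0.019,"dy":0.006,"dz":0,"roll":-8.3},
    {"dx":-0.02,"dy":0.003,"dz":0,"roll":-8.3},
    {"dx":-0.02,"dy":0,"dz":0,"roll":-8.3},
    {"dx":-0.02,"dy":-0.003,"dz":0,"roll":-8.3},
    {"dx":0,"dy":0,"dz":0,"roll":0},
  ],
)

```text
time_s: 13.25
position: [0.6436, 0.3547, 0.1973]
orientation: [-1.899, 2.502, 0.001]
contact_force: [-0.5, -0.3, -0.8]
gripper_width: 0.452
grasp_force: 61.0
```

```bash
python3 pl.py "(.6415,.3535,.153,254.2)"; python3 - <<'E'
from m import *
st=arm.read_state(); im=arm.capture("wrist"); c=cam("wrist",st)
for ct in rects(im,(24,120,100),(34,255,255),300): print("yellow",cv2.contourArea(ct),ct.mean(0).round(),*wrect(c,ct,.15))
cv2.imwrite("pics/w4.png",im)
E
```

```text
at [0.6436 0.3547 0.1973] -105.6 F [-0.5 -0.3 -0.8] w 38.6 q [ 0.42  0.47  0.26  1.36  0.   -0.88] t 13.2
[{"dx":0.0018,"dy":0.0017,"dz":0.0443,"roll":0.19}]
yellow 16168.5 [[556. 205.]] [0.4751 0.3981 0.1187 0.1025] -15.4
```

View pics/w4.png

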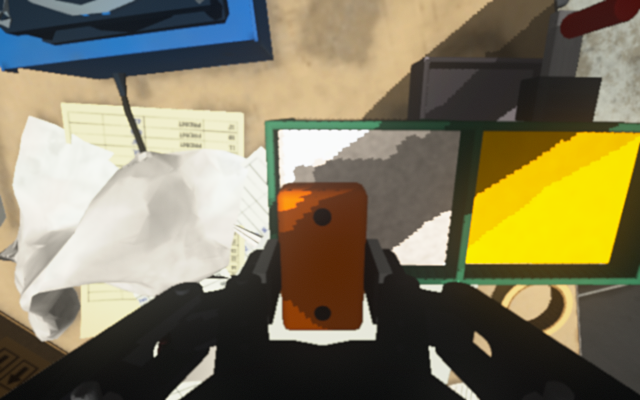

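The blank is held over the left slot of the keeper bay (head at (322,255), bay edges x 275–465), so I'll lower it.

Emit:
play_rows(
  plan=[
    {"dx":0.002,"dy":0.002,"dz":0.025,"roll":0.2},
    {"dx":0,"dy":0,"dz":0.02,"roll":0},
    {"dx":0,"dy":0,"dz":0.005,"roll":0},
    {"dx":0,"dy":0,"dz":0.002,"roll":0},
    {"dx":0,"dy":0,"dz":0,"roll":0},
  ],
)

```text
time_s: 13.8
position: [0.6405, 0.3513, 0.1472]
orientation: [-1.89, 2.508, -0.0]
contact_force: [0.0, 0.3, -0.3]
gripper_width: 0.449
grasp_force: 61.0
```

Emit:
play_rows(
  plan=[
    {"dx":0,"dy":0,"dz":0.0015,"roll":0},
    {"dx":0,"dy":0,"dz":0.001,"roll":0},
    {"dx":0,"dy":0,"dz":0,"roll":0},
  ],
)

```text
time_s: 14.1
position: [0.6407, 0.3517, 0.1446]
orientation: [-1.891, 2.507, -0.0]
contact_force: [0.4, -1.7, -1.8]
gripper_width: 0.45
grasp_force: 61.0
```

Emit:
play_rows(
  plan=[
    {"dx":0,"dy":0,"dz":0.0015,"roll":0},
    {"dx":0,"dy":0,"dz":0.0015,"roll":0},
    {"dx":0,"dy":0,"dz":0,"roll":0},
  ],
)

```text
time_s: 14.4
position: [0.6407, 0.3517, 0.1421]
orientation: [-1.891, 2.507, -0.0]
contact_force: [-0.6, 0.1, 4.3]
gripper_width: 0.452
grasp_force: 61.4
```

Emit:
play_rows(
  plan=[
    {"dx":0,"dy":0,"dz":0,"roll":0},
    {"dx":0,"dy":0,"dz":0,"roll":0},
    {"dx":0,"dy":0,"dz":0,"roll":0},
    {"dx":0,"dy":0,"dz":0,"roll":0},
  ],
  claw=0.055,
)

```text
time_s: 14.8
position: [0.6402, 0.3515, 0.1405]
orientation: [1.892, -2.508, -0.0]
contact_force: [0.1, -0.5, 0.9]
gripper_width: 0.644
grasp_force: 0.0
```

Emit:
play_rows(
  plan=[
    {"dx":0,"dy":0,"dz":-0.01,"roll":0},
    {"dx":0,"dy":0,"dz":-0.03,"roll":0},
    {"dx":0,"dy":0,"dz":-0.04,"roll":0},
    {"dx":0,"dy":0,"dz":0,"roll":0},
  ],
)

```text
time_s: 15.2
position: [0.6441, 0.3533, 0.2294]
orientation: [-1.885, 2.498, -0.005]
contact_force: [0.5, -0.6, 0.7]
gripper_width: 0.642
grasp_force: 0.0
```

```bash
python3 wl.py; python3 - <<'E'
from m import *
st=arm.read_state(); im=arm.capture("wrist"); c=cam("wrist",st)
for ct in rects(im,(3,150,50),(16,255,255),300): print("keeper blank at z.194",cv2.contourArea(ct),*wrect(c,ct,.194))
E
python3 pl.py "(.6,.25,.20,215),(.545,-.0255,.12,174.5)"
```

```text
orange 465.0 [[317. 240.]] [0.6682 0.4258 0.0454 0.0295] -15.6
orange 1068.5 [[321. 171.]] [0.6418 0.3548 0.0594 0.0436] -15.8
keeper blank at z.194 4930.0 [0.6398 0.3504 0.0713 0.038 ] 74.3
keeper blank at z.194 400.5 [0.4707 0.28   0.0282 0.0119] 2.3
at [0.6417 0.3522 0.2239] -105.9 F [-0.   0.1 -0.5] w 55.1 q [ 0.41  0.46  0.29  1.4  -0.   -0.88] t 15.3
[{"dx":0.0219,"dy":0.0024,"dz":0.0048,"roll":7.81},{"dx":0.0221,"dy":-0.0006,"dz":0.0047,"roll":7.81},{"dx":0.0218,"dy":-0.0036,"dz":0.0048,"roll":7.81},{"dx":0.0211,"dy":-0.0065,"dz":0.0048,"roll":7.81},{"dx":0.02,"dy":-0.0093,"dz":0.0048,"roll":7.81},{"dx":0.029,"dy":-0.0277,"dz":0.0114,"roll":5.79},{"dx":0.0261,"dy":-0.0305,"dz":0.0114,"roll":5.79},{"dx":0.0228,"dy":-0.033,"dz":0.0115,"roll":5.79}]
[{"dx":0.0195,"dy":-0.0352,"dz":0.0114,"roll":5.79},{"dx":0.0157,"dy":-0.0369,"dz":0.0114,"roll":5.79},{"dx":0.012,"dy":-0.0383,"dz":0.0114,"roll":5.79},{"dx":0.0081,"dy":-0.0393,"dz":0.0115,"roll":5.79}]
```

Emit:
play_rows(
  plan=[
    {"dx":0.022,"dy":0.002,"dz":0.005,"roll":7.8},
    {"dx":0.022,"dy":-0.001,"dz":0.005,"roll":7.8},
    {"dx":0.022,"dy":-0.004,"dz":0.005,"roll":7.8},
    {"dx":0.021,"dy":-0.007,"dz":0.005,"roll":7.8},
    {"dx":0.02,"dy":-0.009,"dz":0.005,"roll":7.8},
    {"dx":0.029,"dy":-0.028,"dz":0.011,"roll":5.8},
    {"dx":0.026,"dy":-0.03,"dz":0.011,"roll":5.8},
    {"dx":0.023,"dy":-0.033,"dz":0.011,"roll":5.8},
  ],
  claw=0.062,
)

```text
time_s: 16.1
position: [0.5746, 0.1295, 0.1612]
orientation: [0.477, -3.103, 0.0]
contact_force: [1.7, -0.7, -0.0]
gripper_width: 0.724
grasp_force: 0.0
```

Emit:
play_rows(
  plan=[
    {"dx":0.019,"dy":-0.035,"dz":0.011,"roll":5.8},
    {"dx":0.016,"dy":-0.037,"dz":0.011,"roll":5.8},
    {"dx":0.012,"dy":-0.038,"dz":0.012,"roll":5.8},
    {"dx":0.008,"dy":-0.039,"dz":0.012,"roll":5.8},
    {"dx":0,"dy":0,"dz":0.03,"roll":0},
    {"dx":0,"dy":0,"dz":0,"roll":0},
    {"dx":0,"dy":0,"dz":0,"roll":0},
  ],
)

```text
time_s: 16.8
position: [0.5435, -0.0255, 0.0859]
orientation: [-0.151, -3.135, -0.001]
contact_force: [0.1, 0.7, -0.6]
gripper_width: 0.726
grasp_force: 0.0
```

```bash
python3 wl.py;python3 g.py; python3 pl.py "(.545,-.0255,.04,174.5),(.545,-.0255,.01,174.5)"
```

```text
orange 1971.0 [[319. 241.]] [ 0.5606 -0.028   0.0368  0.0359] -6.8
orange 5089.5 [[206. 211.]] [ 0.5354 -0.1038  0.0706  0.0387] -4.5
step [0.5581 0.0994 0.0695 0.0368] 69.9
gauge_pad [0.4924 0.1235] yaw -20.099999999999994
pad(+1mm x) [0.4834 0.0545 0.2123 0.0629] 0.2
pad(+1mm x) [0.5096 0.1164 0.1428 0.0873] -19.0
at [ 0.5457 -0.0253  0.0878] 174.5 F [0.1 1.2 0.1] w 61.9 q [-0.16  0.22 -0.34  1.02  0.   -0.07] t 16.9
[{"dx":0.0007,"dy":-0.0003,"dz":0.0478,"roll":0.04},{"dx":0,"dy":0,"dz":0.03,"roll":-0}]
```

Emit:
play_rows(
  plan=[
    {"dx":0,"dy":0,"dz":0.03,"roll":0},
    {"dx":0,"dy":0,"dz":0.025,"roll":0},
    {"dx":0,"dy":0,"dz":0.016,"roll":0},
    {"dx":0,"dy":0,"dz":0.006,"roll":0},
    {"dx":0,"dy":0,"dz":0.001,"roll":0},
    {"dx":0,"dy":0,"dz":0,"roll":0},
  ],
)

```text
time_s: 17.5
position: [0.5464, -0.0257, 0.0101]
orientation: [0.15, 3.136, -0.0]
contact_force: [-0.7, -0.1, 0.9]
gripper_width: 0.728
grasp_force: 0.0
```

Emit:
play_rows(
  plan=[
    {"dx":0,"dy":0,"dz":0,"roll":0},
    {"dx":0,"dy":0,"dz":0,"roll":0},
    {"dx":0,"dy":0,"dz":0,"roll":0},
    {"dx":0,"dy":0,"dz":0,"roll":0},
    {"dx":0,"dy":0,"dz":0,"roll":0},
  ],
  claw=0.025,
)

```text
time_s: 18.0
position: [0.5467, -0.0261, 0.0105]
orientation: [0.152, 3.135, -0.0]
contact_force: [-0.9, 0.9, 6.7]
gripper_width: 0.452
grasp_force: 61.0
```

Emit:
play_rows(
  plan=[
    {"dx":0,"dy":0,"dz":-0.01,"roll":0},
    {"dx":0,"dy":0,"dz":-0.02,"roll":0},
    {"dx":0,"dy":0,"dz":-0.03,"roll":0},
    {"dx":0,"dy":0,"dz":-0.025,"roll":0},
    {"dx":0,"dy":0,"dz":0,"roll":0},
  ],
)

```text
time_s: 18.5
position: [0.5484, -0.0265, 0.0982]
orientation: [0.151, 3.13, -0.001]
contact_force: [0.2, 0.0, -0.8]
gripper_width: 0.449
grasp_force: 60.3
```

```bash
python3 pl.py "(.493,.122,.09,161),(.493,.122,.03,161)"
```

```text
at [ 0.5484 -0.0265  0.0982] 174.5 F [ 0.2  0.  -0.8] w 38.4 q [-0.17  0.21 -0.33  1.03 -0.   -0.07] t 18.5
[{"dx":0.0174,"dy":0.0356,"dz":0.0021,"roll":3.37},{"dx":0.0194,"dy":0.0345,"dz":0.002,"roll":3.37},{"dx":0.0214,"dy":0.0334,"dz":0.0021,"roll":3.37},{"dx":0.0233,"dy":0.032,"dz":0.002,"roll":3.37},{"dx":0,"dy":-0,"dz":0.03,"roll":-0.01},{"dx":0,"dy":-0,"dz":0.03,"roll":-0.01}]
```

Emit:
play_rows(
  plan=[
    {"dx":0.017,"dy":0.036,"dz":0,"roll":3.4},
    {"dx":0.019,"dy":0.035,"dz":0,"roll":3.4},
    {"dx":0.021,"dy":0.033,"dz":0,"roll":3.4},
    {"dx":0.021,"dy":0.032,"dz":0,"roll":3.4},
    {"dx":0,"dy":0,"dz":0.03,"roll":0},
    {"dx":0,"dy":0,"dz":0.03,"roll":0},
    {"dx":0,"dy":0,"dz":0.015,"roll":0},
    {"dx":0,"dy":0,"dz":0.002,"roll":0},
  ],
)

```text
time_s: 19.3
position: [0.4894, 0.122, 0.0138]
orientation: [-0.52, -3.091, 0.003]
contact_force: [0.5, 0.2, -1.0]
gripper_width: 0.447
grasp_force: 60.4
```

Emit:
play_rows(
  plan=[
    {"dx":0,"dy":0,"dz":0.002,"roll":0},
    {"dx":0,"dy":0,"dz":0.002,"roll":0},
    {"dx":0,"dy":0,"dz":0.001,"roll":0},
    {"dx":0,"dy":0,"dz":0,"roll":0},
  ],
)

```text
time_s: 19.7
position: [0.494, 0.1223, 0.0126]
orientation: [0.522, 3.096, 0.001]
contact_force: [-0.2, 0.3, -0.8]
gripper_width: 0.452
grasp_force: 60.4
```

Emit:
play_rows(
  plan=[
    {"dx":0,"dy":0,"dz":0.001,"roll":0},
    {"dx":0,"dy":0,"dz":0.001,"roll":0},
  ],
)

```text
time_s: 19.9
position: [0.4937, 0.1224, 0.0105]
orientation: [0.522, 3.097, 0.0]
contact_force: [-3.6, -0.6, 11.1]
gripper_width: 0.447
grasp_force: 61.6
```

```bash
python3 pl.py "(.493,.122,.13,165),(.48,.2,.24,185),(.4475,.408,.22,254.2)"
```

```text
at [0.4937 0.1224 0.0105] 160.9 F [-3.6 -0.6 11.1] w 38.2 q [ 0.12  0.24 -0.5   0.83  0.    0.45] t 19.9
[{"dx":0.0002,"dy":-0.0002,"dz":-0.0398,"roll":-1.38},{"dx":0.0001,"dy":-0.0002,"dz":-0.0399,"roll":-1.38},{"dx":0.0002,"dy":-0.0002,"dz":-0.0398,"roll":-1.38},{"dx":0.0109,"dy":0.024,"dz":-0.0367,"roll":-6.67},{"dx":0.0081,"dy":0.0251,"dz":-0.0366,"roll":-6.67},{"dx":0.0051,"dy":0.0259,"dz":-0.0367,"roll":-6.67},{"dx":0.0016,"dy":0.0233,"dz":0.0022,"roll":-7.69},{"dx":-0.0016,"dy":0.0234,"dz":0.0022,"roll":-7.69}]
[{"dx":-0.0047,"dy":0.0229,"dz":0.0023,"roll":-7.69},{"dx":-0.0077,"dy":0.0221,"dz":0.0022,"roll":-7.69},{"dx":-0.0105,"dy":0.0208,"dz":0.0022,"roll":-7.69},{"dx":-0.0133,"dy":0.0193,"dz":0.0022,"roll":-7.69},{"dx":-0.0158,"dy":0.0173,"dz":0.0023,"roll":-7.69},{"dx":-0.0179,"dy":0.015,"dz":0.0022,"roll":-7.69},{"dx":-0.0197,"dy":0.0126,"dz":0.0022,"roll":-7.69}]
```

Emit:
play_rows(
  plan=[
    {"dx":0,"dy":0,"dz":0,"roll":0},
    {"dx":0,"dy":0,"dz":-0.04,"roll":-1.4},
    {"dx":0,"dy":0,"dz":-0.04,"roll":-1.4},
    {"dx":0,"dy":0,"dz":-0.04,"roll":-1.4},
    {"dx":0.011,"dy":0.024,"dz":-0.037,"roll":-6.7},
    {"dx":0.008,"dy":0.025,"dz":-0.037,"roll":-6.7},
    {"dx":0.005,"dy":0.026,"dz":-0.037,"roll":-6.7},
    {"dx":0.002,"dy":0.023,"dz":0,"roll":-7.7},
  ],
)

```text
time_s: 20.7
position: [0.4796, 0.2255, 0.2474]
orientation: [-0.359, 3.11, 0.004]
contact_force: [0.2, 0.5, -0.8]
gripper_width: 0.449
grasp_force: 60.9
```

Emit:
play_rows(
  plan=[
    {"dx":-0.002,"dy":0.023,"dz":0.002,"roll":-7.7},
    {"dx":-0.005,"dy":0.023,"dz":0.002,"roll":-7.7},
    {"dx":-0.008,"dy":0.022,"dz":0.002,"roll":-7.7},
    {"dx":-0.01,"dy":0.021,"dz":0.002,"roll":-7.7},
    {"dx":-0.013,"dy":0.019,"dz":0.002,"roll":-7.7},
    {"dx":-0.016,"dy":0.017,"dz":0.002,"roll":-7.7},
    {"dx":-0.018,"dy":0.015,"dz":0.002,"roll":-7.7},
    {"dx":-0.02,"dy":0.013,"dz":0.002,"roll":-7.7},
  ],
)

```text
time_s: 21.5
position: [0.4468, 0.4086, 0.2244]
orientation: [1.908, -2.496, 0.0]
contact_force: [1.1, 0.0, 0.3]
gripper_width: 0.45
grasp_force: 60.9
```

Emit:
play_rows(
  plan=[
    {"dx":0,"dy":0,"dz":0.02,"roll":0},
    {"dx":0,"dy":0,"dz":0,"roll":0},
    {"dx":0,"dy":0,"dz":0,"roll":0},
  ],
)

```text
time_s: 21.8
position: [0.4466, 0.4072, 0.2042]
orientation: [1.899, -2.5, 0.0]
contact_force: [0.1, 0.1, 0.0]
gripper_width: 0.448
grasp_force: 60.8
```

```bash
python3 pl.py "(.4475,.408,.155,254.2)"; python3 - <<'E'
from m import *
st=arm.read_state(); im=arm.capture("wrist"); c=cam("wrist",st)
for ct in rects(im,(3,150,50),(16,255,255),600): print("held head",cv2.contourArea(ct),*wrect(c,ct,st["position"][2]+.052))
cv2.imwrite("pics/w5.png",im)
E
```

```text
at [0.4466 0.4072 0.2042] -105.5 F [0.1 0.1 0. ] w 38.3 q [ 0.63  0.24 -0.05  1.28 -0.   -0.67] t 21.8
[{"dx":-0.0005,"dy":-0.0003,"dz":0.0246,"roll":0.13},{"dx":-0.0005,"dy":-0.0004,"dz":0.0246,"roll":0.13}]
held head 11872.5 [0.4453 0.404  0.072  0.0392] 74.6
held head 6646.5 [0.561  0.3526 0.0542 0.0338] 59.1
```

View pics/w5.png

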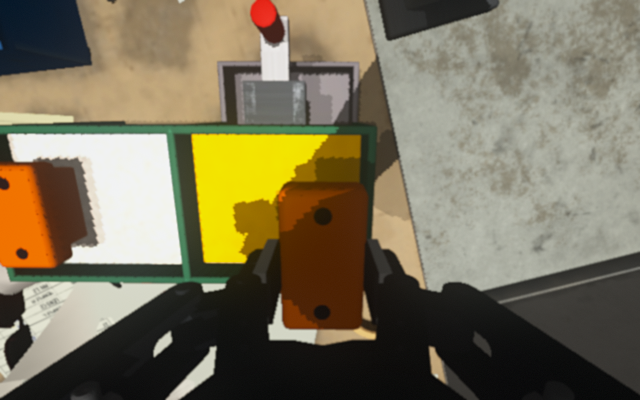

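The wrist view shows the first blank upright in the keeper bay at left. The held blank is over the yellow bay's right slot at (322,255), and the knob is at (265,15). Lowering.

Emit:
play_rows(
  plan=[
    {"dx":0,"dy":0,"dz":0.025,"roll":0},
    {"dx":0,"dy":0,"dz":0.018,"roll":0},
    {"dx":0,"dy":0,"dz":0.006,"roll":0},
    {"dx":0,"dy":0,"dz":0.002,"roll":0},
    {"dx":0,"dy":0,"dz":0.001,"roll":0},
    {"dx":0,"dy":0,"dz":0,"roll":0},
  ],
)

```text
time_s: 22.45
position: [0.448, 0.4082, 0.1541]
orientation: [-1.899, 2.5, -0.0]
contact_force: [-0.3, 0.4, -1.6]
gripper_width: 0.45
grasp_force: 60.8
```

Emit:
play_rows(
  plan=[
    {"dx":0,"dy":0,"dz":0.001,"roll":0},
    {"dx":0,"dy":0,"dz":0.001,"roll":0},
    {"dx":0,"dy":0,"dz":0,"roll":0},
  ],
)

```text
time_s: 22.75
position: [0.4472, 0.4078, 0.1511]
orientation: [-1.901, 2.501, -0.0]
contact_force: [-1.0, -0.6, -1.1]
gripper_width: 0.446
grasp_force: 60.8
```

Emit:
play_rows(
  plan=[
    {"dx":0,"dy":0,"dz":0.001,"roll":0},
    {"dx":0,"dy":0,"dz":0,"roll":0},
  ],
)

```text
time_s: 22.95
position: [0.4473, 0.4079, 0.1504]
orientation: [-1.901, 2.501, -0.0]
contact_force: [-0.8, -0.8, 1.9]
gripper_width: 0.446
grasp_force: 61.1
```

Emit:
play_rows(
  plan=[
    {"dx":0,"dy":0,"dz":0,"roll":0},
    {"dx":0,"dy":0,"dz":0,"roll":0},
    {"dx":0,"dy":0,"dz":0,"roll":0},
    {"dx":0,"dy":0,"dz":0,"roll":0},
  ],
  claw=0.055,
)

```text
time_s: 23.35
position: [0.4472, 0.4078, 0.1498]
orientation: [1.901, -2.501, -0.0]
contact_force: [0.1, 0.0, -0.0]
gripper_width: 0.642
grasp_force: 0.0
```

Emit:
play_rows(
  plan=[
    {"dx":0,"dy":0,"dz":-0.01,"roll":0},
    {"dx":0,"dy":0,"dz":-0.03,"roll":0},
    {"dx":0,"dy":0,"dz":-0.04,"roll":0},
    {"dx":0,"dy":0,"dz":0,"roll":0},
  ],
)

```text
time_s: 23.75
position: [0.4507, 0.4104, 0.2374]
orientation: [-1.894, 2.491, -0.0]
contact_force: [0.4, 0.6, 0.1]
gripper_width: 0.644
grasp_force: 0.0
```

```bash
python3 - <<'E'
from m import *
st=arm.read_state(); im=arm.capture("wrist"); c=cam("wrist",st)
for ct in rects(im,(3,150,50),(16,255,255),600): print("blank at z.202",cv2.contourArea(ct),*wrect(c,ct,.202))
# knob, two views: this wrist + scene
K=[cv2.moments(max(rects(im,(0,150,60),(2,255,255),60)+rects(im,(170,150,60),(179,255,255),60),key=cv2.contourArea)) for _ in[0]][0]
print("knob px wrist",K["m10"]/K["m00"],K["m01"]/K["m00"],K["m00"])
E
python3 pl.py "(.48,.25,.22,215),(.52,.03,.20,180),(.536,-.1045,.10,174.6)"; python3 g.py
```

```text
blank at z.202 4946.5 [0.4461 0.4061 0.0723 0.0388] 73.1
blank at z.202 5155.5 [0.6262 0.3519 0.0692 0.0466] 74.9
knob px wrist 276.85455412494036 20.275631855030994 349.5
at [0.4496 0.4095 0.2347] -105.5 F [ 0.5 -0.9  0.4] w 55.1 q [ 0.63  0.22 -0.01  1.33  0.   -0.67] t 23.8
[{"dx":0.0291,"dy":-0.0144,"dz":0.0029,"roll":7.89},{"dx":0.0269,"dy":-0.0183,"dz":0.003,"roll":7.89},{"dx":0.0241,"dy":-0.0217,"dz":0.0029,"roll":7.89},{"dx":0.0209,"dy":-0.0249,"dz":0.0029,"roll":7.89},{"dx":0.0172,"dy":-0.0275,"dz":0.003,"roll":7.89},{"dx":0.0187,"dy":-0.0406,"dz":0.004,"roll":7},{"dx":0.0136,"dy":-0.0426,"dz":0.004,"roll":7},{"dx":0.0083,"dy":-0.044,"dz":0.004,"roll":7}]
[{"dx":0.0029,"dy":-0.0446,"dz":0.004,"roll":7},{"dx":-0.0025,"dy":-0.0447,"dz":0.004,"roll":7},{"dx":-0.004,"dy":-0.0336,"dz":0.025,"roll":1.35},{"dx":-0.0048,"dy":-0.0335,"dz":0.025,"roll":1.35},{"dx":-0.0056,"dy":-0.0334,"dz":0.025,"roll":1.35},{"dx":-0.0063,"dy":-0.0333,"dz":0.025,"roll":1.35}]
step [0.5582 0.0996 0.0692 0.0368] 69.9
gauge_pad [0.4925 0.1237] yaw -20.099999999999994
pad(+1mm x) [0.5096 0.1162 0.1431 0.087 ] -18.7
```

Tall blank is in the drop bay. On to the third.

Emit:
play_rows(
  plan=[
    {"dx":0.029,"dy":-0.014,"dz":0.003,"roll":7.9},
    {"dx":0.027,"dy":-0.018,"dz":0.003,"roll":7.9},
    {"dx":0.024,"dy":-0.022,"dz":0.003,"roll":7.9},
    {"dx":0.021,"dy":-0.025,"dz":0.003,"roll":7.9},
    {"dx":0.017,"dy":-0.028,"dz":0.003,"roll":7.9},
    {"dx":0.019,"dy":-0.041,"dz":0.004,"roll":7},
    {"dx":0.014,"dy":-0.043,"dz":0.004,"roll":7},
    {"dx":0.008,"dy":-0.044,"dz":0.004,"roll":7},
  ],
  claw=0.062,
)

```text
time_s: 24.65
position: [0.5005, 0.1133, 0.2014]
orientation: [0.375, -3.117, -0.0]
contact_force: [1.0, 0.4, -0.3]
gripper_width: 0.721
grasp_force: 0.0
```

Emit:
play_rows(
  plan=[
    {"dx":0.003,"dy":-0.045,"dz":0.004,"roll":7},
    {"dx":-0.003,"dy":-0.045,"dz":0.004,"roll":7},
    {"dx":-0.004,"dy":-0.034,"dz":0.025,"roll":1.4},
    {"dx":-0.005,"dy":-0.033,"dz":0.025,"roll":1.4},
    {"dx":-0.006,"dy":-0.033,"dz":0.025,"roll":1.4},
    {"dx":-0.006,"dy":-0.033,"dz":0.025,"roll":1.4},
    {"dx":0,"dy":0,"dz":0.02,"roll":0},
    {"dx":0,"dy":0,"dz":0,"roll":0},
  ],
)

```text
time_s: 25.45
position: [0.5298, -0.107, 0.0705]
orientation: [-0.157, -3.129, -0.004]
contact_force: [0.5, 1.1, -0.8]
gripper_width: 0.721
grasp_force: 0.0
```

```bash
python3 wl.py; python3 pl.py "(.536,-.1045,.011,174.6)"
```

```text
orange 2356.0 [[324. 256.]] [ 0.5511 -0.1067  0.0376  0.0373] 85.6
at [ 0.5312 -0.1068  0.0724] 174.3 F [-0.4  0.1  0.4] w 61.9 q [-0.32  0.23 -0.36  0.99  0.   -0.22] t 25.5
[{"dx":-0.0023,"dy":0.0014,"dz":0.0307,"roll":-0.14},{"dx":-0.0022,"dy":0.0013,"dz":0.0307,"roll":-0.14}]
```

Emit:
play_rows(
  plan=[
    {"dx":-0.003,"dy":0.002,"dz":0.025,"roll":-0.2},
    {"dx":0,"dy":0,"dz":0.02,"roll":0},
    {"dx":0,"dy":0,"dz":0.011,"roll":0},
    {"dx":0,"dy":0,"dz":0.005,"roll":0},
    {"dx":0,"dy":0,"dz":0.001,"roll":0},
    {"dx":0,"dy":0,"dz":0,"roll":0},
  ],
)

```text
time_s: 26.1
position: [0.5381, -0.1057, 0.0138]
orientation: [0.148, 3.137, -0.001]
contact_force: [0.9, 0.8, -0.1]
gripper_width: 0.728
grasp_force: 0.0
```

Emit:
play_rows(
  plan=[
    {"dx":0,"dy":0,"dz":0,"roll":0},
    {"dx":0,"dy":0,"dz":0,"roll":0},
    {"dx":0,"dy":0,"dz":0,"roll":0},
    {"dx":0,"dy":0,"dz":0,"roll":0},
    {"dx":0,"dy":0,"dz":0,"roll":0},
  ],
  claw=0.025,
)

```text
time_s: 26.6
position: [0.5385, -0.106, 0.0143]
orientation: [0.149, 3.136, -0.001]
contact_force: [-1.0, 0.4, 7.0]
gripper_width: 0.446
grasp_force: 60.8
```

Emit:
play_rows(
  plan=[
    {"dx":0,"dy":0,"dz":-0.01,"roll":0},
    {"dx":0,"dy":0,"dz":-0.02,"roll":0},
    {"dx":0,"dy":0,"dz":-0.03,"roll":0},
    {"dx":0,"dy":0,"dz":-0.025,"roll":0},
    {"dx":0,"dy":0,"dz":0,"roll":0},
  ],
)

```text
time_s: 27.1
position: [0.5406, -0.1067, 0.1022]
orientation: [0.149, 3.13, -0.003]
contact_force: [1.4, -0.4, -0.3]
gripper_width: 0.441
grasp_force: 60.3
```

```bash
python3 g.py; python3 pl.py "(.493,.122,.09,161),(.493,.122,.03,161)"
```

```text
step [0.5585 0.0995 0.0696 0.0372] 71.1
gauge_pad [0.4923 0.1222] yaw -18.900000000000006
pad(+1mm x) [0.5096 0.1161 0.1433 0.0866] -18.5
at [ 0.5391 -0.1063  0.1001] 174.6 F [-1.7 -0.1 -0.8] w 38.1 q [-0.31  0.21 -0.32  1.04 -0.   -0.22] t 27.1
[{"dx":0.0135,"dy":0.0446,"dz":0.002,"roll":2.71},{"dx":0.0156,"dy":0.0439,"dz":0.002,"roll":2.71},{"dx":0.0176,"dy":0.0431,"dz":0.002,"roll":2.71},{"dx":0.0197,"dy":0.0422,"dz":0.0021,"roll":2.71},{"dx":0.0217,"dy":0.0412,"dz":0.002,"roll":2.71},{"dx":-0,"dy":0,"dz":0.03,"roll":0.01},{"dx":-0,"dy":0,"dz":0.03,"roll":0.01}]
```

Emit:
play_rows(
  plan=[
    {"dx":0.014,"dy":0.045,"dz":0,"roll":2.7},
    {"dx":0.016,"dy":0.044,"dz":0,"roll":2.7},
    {"dx":0.018,"dy":0.043,"dz":0,"roll":2.7},
    {"dx":0.019,"dy":0.042,"dz":0,"roll":2.7},
    {"dx":0.019,"dy":0.041,"dz":0,"roll":2.7},
    {"dx":0,"dy":0,"dz":0.03,"roll":0},
    {"dx":0,"dy":0,"dz":0.03,"roll":0},
    {"dx":0,"dy":0,"dz":0.01,"roll":0},
  ],
)

```text
time_s: 27.95
position: [0.4883, 0.1219, 0.0238]
orientation: [-0.514, -3.091, 0.004]
contact_force: [-1.0, 0.2, -0.7]
gripper_width: 0.447
grasp_force: 60.5
```

Emit:
play_rows(
  plan=[
    {"dx":0,"dy":0,"dz":0.005,"roll":0},
    {"dx":0,"dy":0,"dz":0.003,"roll":0},
    {"dx":0,"dy":0,"dz":0.002,"roll":0},
    {"dx":0,"dy":0,"dz":0,"roll":0},
  ],
)

```text
time_s: 28.35
position: [0.494, 0.1216, 0.0186]
orientation: [0.517, 3.097, 0.001]
contact_force: [-0.1, -0.2, -0.9]
gripper_width: 0.445
grasp_force: 60.5
```

Emit:
play_rows(
  plan=[
    {"dx":0,"dy":0,"dz":0.001,"roll":0},
    {"dx":0,"dy":0,"dz":0.001,"roll":0},
    {"dx":0,"dy":0,"dz":0.001,"roll":0},
  ],
)

```text
time_s: 28.65
position: [0.4934, 0.1219, 0.0152]
orientation: [0.517, 3.098, 0.0]
contact_force: [0.1, -0.9, -0.4]
gripper_width: 0.444
grasp_force: 60.5
```

Emit:
play_rows(
  plan=[
    {"dx":0,"dy":0,"dz":0.001,"roll":0},
    {"dx":0,"dy":0,"dz":0.001,"roll":0},
  ],
)

```text
time_s: 28.85
position: [0.4932, 0.1219, 0.0142]
orientation: [0.517, 3.099, -0.0]
contact_force: [-5.9, -1.1, 16.5]
gripper_width: 0.444
grasp_force: 62.3
```

Emit:
play_rows(
  plan=[
    {"dx":0,"dy":0,"dz":0.001,"roll":0},
    {"dx":0,"dy":0,"dz":0,"roll":0},
  ],
)

```text
time_s: 29.05
position: [0.4932, 0.1219, 0.0142]
orientation: [0.517, 3.099, -0.0]
contact_force: [-5.8, -1.2, 16.6]
gripper_width: 0.446
grasp_force: 62.3
```

```bash
python3 pl.py "(.493,.122,.14,165),(.495,.2,.24,185),(.511,.389,.225,254.2)"
```

```text
at [0.4932 0.1219 0.0142] 161.1 F [-5.8 -1.2 16.6] w 38.1 q [ 0.12  0.24 -0.49  0.84 -0.    0.45] t 29.1
[{"dx":0.0001,"dy":0,"dz":-0.0419,"roll":-1.31},{"dx":0.0001,"dy":0,"dz":-0.042,"roll":-1.31},{"dx":0,"dy":0,"dz":-0.0419,"roll":-1.31},{"dx":0.0061,"dy":0.0253,"dz":-0.0333,"roll":-6.67},{"dx":0.0031,"dy":0.0258,"dz":-0.0334,"roll":-6.67},{"dx":0.0001,"dy":0.0261,"dz":-0.0333,"roll":-6.67},{"dx":-0.0036,"dy":0.0208,"dz":0.0017,"roll":-7.69},{"dx":-0.0063,"dy":0.02,"dz":0.0016,"roll":-7.69}]
[{"dx":-0.009,"dy":0.0191,"dz":0.0017,"roll":-7.69},{"dx":-0.0115,"dy":0.0177,"dz":0.0017,"roll":-7.69},{"dx":-0.0137,"dy":0.016,"dz":0.0016,"roll":-7.69},{"dx":-0.0157,"dy":0.014,"dz":0.0017,"roll":-7.69},{"dx":-0.0175,"dy":0.0118,"dz":0.0017,"roll":-7.69},{"dx":-0.0189,"dy":0.0093,"dz":0.0016,"roll":-7.69},{"dx":-0.0199,"dy":0.0068,"dz":0.0017,"roll":-7.69}]
```

Emit:
play_rows(
  plan=[
    {"dx":0,"dy":0,"dz":-0.042,"roll":-1.3},
    {"dx":0,"dy":0,"dz":-0.042,"roll":-1.3},
    {"dx":0,"dy":0,"dz":-0.042,"roll":-1.3},
    {"dx":0.006,"dy":0.025,"dz":-0.033,"roll":-6.7},
    {"dx":0.003,"dy":0.026,"dz":-0.033,"roll":-6.7},
    {"dx":0,"dy":0.026,"dz":-0.033,"roll":-6.7},
    {"dx":-0.004,"dy":0.021,"dz":0.002,"roll":-7.7},
    {"dx":-0.006,"dy":0.02,"dz":0.002,"roll":-7.7},
  ],
)

```text
time_s: 29.85
position: [0.5, 0.2433, 0.2348]
orientation: [-0.567, 3.086, 0.001]
contact_force: [-0.2, -0.4, -1.7]
gripper_width: 0.443
grasp_force: 60.8
```

Emit:
play_rows(
  plan=[
    {"dx":-0.009,"dy":0.019,"dz":0.002,"roll":-7.7},
    {"dx":-0.012,"dy":0.018,"dz":0.002,"roll":-7.7},
    {"dx":-0.014,"dy":0.016,"dz":0.002,"roll":-7.7},
    {"dx":-0.016,"dy":0.014,"dz":0.002,"roll":-7.7},
    {"dx":-0.017,"dy":0.012,"dz":0.002,"roll":-7.7},
    {"dx":-0.019,"dy":0.009,"dz":0.002,"roll":-7.7},
    {"dx":-0.02,"dy":0.007,"dz":0.002,"roll":-7.7},
    {"dx":0,"dy":0,"dz":0,"roll":0},
  ],
)

```text
time_s: 30.65
position: [0.5111, 0.3915, 0.2179]
orientation: [1.903, -2.499, -0.001]
contact_force: [-0.3, -1.0, -1.1]
gripper_width: 0.445
grasp_force: 60.8
```

```bash
python3 pl.py "(.511,.389,.16,254.2)"; python3 - <<'E'
from m import *
st=arm.read_state(); im=arm.capture("wrist"); c=cam("wrist",st)
for ct in rects(im,(3,150,50),(16,255,255),600): print("orange",cv2.contourArea(ct),"held:",*wrect(c,ct,st["position"][2]+.048),"bay:",*wrect(c,ct,.202))
E
```

```text
at [0.5111 0.3915 0.2179] -105.4 F [-0.3 -1.  -1.1] w 38.0 q [ 0.55  0.3   0.06  1.33  0.   -0.75] t 30.6
[{"dx":0.0012,"dy":-0.0003,"dz":0.0289,"roll":0.18},{"dx":0.0012,"dy":-0.0003,"dz":0.029,"roll":0.18}]
orange 11397.0 held: [0.5095 0.3873 0.072  0.0387] 75.4 bay: [0.5173 0.4161 0.1063 0.0571] 75.4
orange 6231.5 held: [0.4629 0.3798 0.0492 0.0285] 74.3 bay: [0.4486 0.405  0.0727 0.042 ] 74.3
orange 5981.0 held: [0.586  0.3428 0.047  0.0293] 74.8 bay: [0.6303 0.3505 0.0695 0.0433] 74.8
orange 755.0 held: [0.4658 0.2985 0.0144 0.0095] 33.2 bay: [0.4528 0.285  0.0213 0.014 ] 33.2
```

Clear of the neighbour (63 mm apart). Lowering.

Emit:
play_rows(
  plan=[
    {"dx":0,"dy":0,"dz":0.03,"roll":0.2},
    {"dx":0,"dy":0,"dz":0.02,"roll":0},
    {"dx":0,"dy":0,"dz":0.006,"roll":0},
    {"dx":0,"dy":0,"dz":0.003,"roll":0},
    {"dx":0,"dy":0,"dz":0.001,"roll":0},
    {"dx":0,"dy":0,"dz":0,"roll":0},
  ],
)

```text
time_s: 31.3
position: [0.5122, 0.3896, 0.1602]
orientation: [-1.892, 2.505, -0.0]
contact_force: [-0.9, 0.2, 0.4]
gripper_width: 0.444
grasp_force: 60.8
```

Emit:
play_rows(
  plan=[
    {"dx":0,"dy":0,"dz":0.001,"roll":0},
    {"dx":0,"dy":0,"dz":0.001,"roll":0},
    {"dx":0,"dy":0,"dz":0.001,"roll":0},
    {"dx":0,"dy":0,"dz":0,"roll":0},
  ],
)

```text
time_s: 31.7
position: [0.5114, 0.3894, 0.1559]
orientation: [1.894, -2.506, 0.0]
contact_force: [-0.2, 0.1, -0.5]
gripper_width: 0.449
grasp_force: 60.8
```

Emit:
play_rows(
  plan=[
    {"dx":0,"dy":0,"dz":0.001,"roll":0},
    {"dx":0,"dy":0,"dz":0.001,"roll":0},
    {"dx":0,"dy":0,"dz":0,"roll":0},
  ],
)

```text
time_s: 32.0
position: [0.5115, 0.3895, 0.1542]
orientation: [-1.894, 2.506, -0.0]
contact_force: [-1.1, 0.1, 0.7]
gripper_width: 0.443
grasp_force: 61.0
```

Emit:
play_rows(
  plan=[
    {"dx":0,"dy":0,"dz":0,"roll":0},
    {"dx":0,"dy":0,"dz":0,"roll":0},
    {"dx":0,"dy":0,"dz":0,"roll":0},
    {"dx":0,"dy":0,"dz":0,"roll":0},
  ],
  claw=0.05,
)

```text
time_s: 32.4
position: [0.5115, 0.3895, 0.1539]
orientation: [-1.894, 2.506, -0.0]
contact_force: [-0.3, -0.5, 1.1]
gripper_width: 0.586
grasp_force: 0.0
```

Emit:
play_rows(
  plan=[
    {"dx":0,"dy":0,"dz":-0.01,"roll":0},
    {"dx":0,"dy":0,"dz":-0.03,"roll":0},
    {"dx":0,"dy":0,"dz":-0.04,"roll":0},
    {"dx":0,"dy":0,"dz":0,"roll":0},
  ],
)

```text
time_s: 32.8
position: [0.515, 0.3917, 0.2418]
orientation: [-1.887, 2.496, -0.002]
contact_force: [0.8, 0.6, 1.1]
gripper_width: 0.588
grasp_force: 0.0
```

Emit:
play_rows(
  plan=[
    {"dx":0.04,"dy":-0.01,"dz":-0.01,"roll":0},
    {"dx":0.04,"dy":-0.01,"dz":-0.01,"roll":0},
    {"dx":0,"dy":0,"dz":0,"roll":0},
    {"dx":0,"dy":0,"dz":0,"roll":0},
  ],
)

```text
time_s: 33.2
position: [0.5093, 0.3066, 0.2548]
orientation: [-1.891, 2.506, 0.0]
contact_force: [-0.6, -0.2, -0.6]
gripper_width: 0.584
grasp_force: 0.0
```

```bash
python3 - <<'E'
from m import *
st=arm.read_state(); im=arm.capture("wrist"); c=cam("wrist",st); print(st["position"],st["orientation"])
for ct in rects(im,(3,150,50),(16,255,255),600): print("orange",cv2.contourArea(ct),"bay:",*wrect(c,ct,.202))
cv2.imwrite("pics/w6.png",im)
s=arm.capture("scene"); cv2.imwrite("pics/s6.png",s)
for ct in rects(im,(0,150,60),(2,255,255),60)+rects(im,(175,150,60),(179,255,255),60): print("wr",cv2.contourArea(ct),ct.mean(0),cv2.boundingRect(ct))
E
```

```text
[0.50930798 0.30663691 0.25477827] [-1.89134510e+00  2.50618491e+00  1.25357127e-04]
orange 2087.0 bay: [0.6273 0.3324 0.046  0.0448] 78.3
orange 1496.0 bay: [0.4362 0.3787 0.0639 0.0302] -60.0
orange 3737.5 bay: [0.5081 0.381  0.0818 0.0404] 74.2
wr 202.5 [[389.95890411 144.47945205]] (380, 135, 19, 19)
wr 270.5 [[196.75324675  51.24675325]] (184, 34, 26, 36)
```

View pics/w6.png

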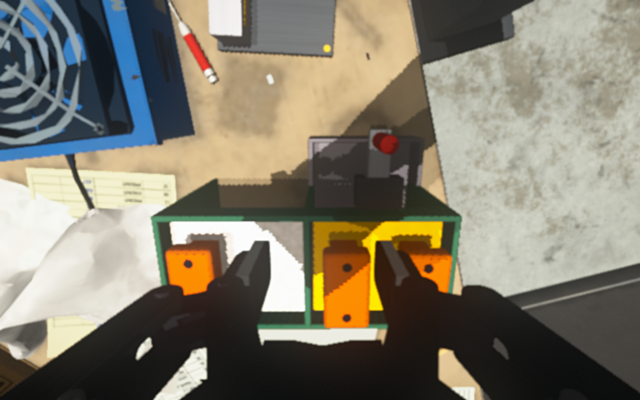

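The wrist view shows one blank in the keeper bay at (193,270) and two in the drop bay at (347,285) and (428,262), with the red knob at (387,142). I'll triangulate the knob.

```bash
python3 - <<'E'
from m import *
st=arm.read_state(); im=arm.capture("wrist"); cw=cam("wrist",st)
b=[ct for ct in rects(im,(0,150,60),(3,255,255),60,(350,100,430,180))]; print([cv2.boundingRect(x) for x in b])
s=cv2.imread("pics/s6.png"); cs=cam("scene")
S=rects(s,(0,120,60),(8,255,255),4,(300,205,330,245)); print([cv2.boundingRect(x) for x in S])
def tri(L):
    A=np.zeros((3,3));B=np.zeros(3)
    for c,u,v in L:
        o,d=ray(c,u,v); d/=np.linalg.norm(d); M=np.eye(3)-np.outer(d,d); A+=M;B+=M@o
    return np.linalg.solve(A,B)
x,y,w,h=cv2.boundingRect(max(b,key=cv2.contourArea)); sx,sy,sw,sh=cv2.boundingRect(max(S,key=cv2.contourArea))
print("mid",tri([(cw,x+w/2,y+h/2),(cs,sx+sw/2-.5,sy+sh/2-.5)]))
print("with top0",tri([(cam("top"),298.4,239.9),(cs,sx+sw/2-.5,sy+1.5)]), tri([(cam("top"),298.4,239.9),(cw,x+w/2,y+h/2)]))
E
python3 pl.py "(.447,.283,.20,253)"
```

```text
[(373, 134, 25, 20)]
[(310, 221, 5, 13), (318, 205, 6, 3)]
mid [0.44498172 0.28037662 0.16862003]
with top0 [0.44632674 0.27873868 0.18603357] [0.44587493 0.27980687 0.17343488]
at [0.5087 0.3077 0.2535] -105.8 F [-0.4 -0.2  0.4] w 49.9 q [ 0.44  0.2   0.    1.37  0.   -0.86] t 33.4
[{"dx":0.0203,"dy":0.0263,"dz":0.0268,"roll":0.61},{"dx":0.0206,"dy":0.0261,"dz":0.0267,"roll":0.61}]
```

Emit:
play_rows(
  plan=[
    {"dx":0.022,"dy":0.027,"dz":0.02,"roll":0},
    {"dx":0.021,"dy":0.026,"dz":0.03,"roll":0},
    {"dx":0,"dy":0,"dz":0.03,"roll":0},
    {"dx":0,"dy":0,"dz":0,"roll":0},
    {"dx":0,"dy":0,"dz":0,"roll":0},
  ],
  claw=0.055,
)

```text
time_s: 33.85
position: [0.4461, 0.2808, 0.1738]
orientation: [1.895, -2.505, -0.0]
contact_force: [0.2, -0.0, 1.1]
gripper_width: 0.646
grasp_force: 0.0
```

```bash
python3 pl.py "(.446,.281,.115,254.2)"; python3 - <<'E'
from m import *
st=arm.read_state(); im=arm.capture("wrist"); cw=cam("wrist",st)
for x in rects(im,(0,150,40),(3,255,255),60,(200,80,440,330)): b=cv2.boundingRect(x);print(b,onz(cw,b[0]+b[2]/2,b[1]+b[3]/2,.17))
a=im
cv2.imwrite("pics/w7.png",a)
E
```

```text
at [0.4461 0.2808 0.1738] -105.8 F [ 0.2 -0.   1.1] w 55.1 q [ 0.44  0.12 -0.26  1.19  0.   -0.86] t 33.9
[{"dx":-0.0001,"dy":0.0001,"dz":0.0294,"roll":0.01},{"dx":-0.0001,"dy":0.0001,"dz":0.0294,"roll":0.01}]
(309, 201, 26, 42) [0.44504704 0.27882426 0.17      ]
```

View pics/w7.png

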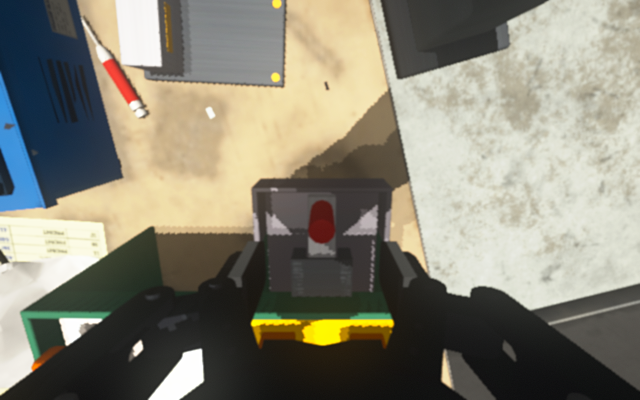

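The knob at (322,222) sits midway between the fingers. I'll descend and grip it.

Emit:
play_rows(
  plan=[
    {"dx":0,"dy":0,"dz":0.025,"roll":0},
    {"dx":0,"dy":0,"dz":0.02,"roll":0},
    {"dx":0,"dy":0,"dz":0.01,"roll":0},
    {"dx":0,"dy":0,"dz":0.003,"roll":0},
    {"dx":0,"dy":0,"dz":0,"roll":0},
  ],
)

```text
time_s: 34.4
position: [0.4471, 0.2806, 0.1167]
orientation: [-1.894, 2.505, -0.0]
contact_force: [0.3, -0.4, 0.4]
gripper_width: 0.644
grasp_force: 0.0
```

Emit:
play_rows(
  plan=[
    {"dx":0,"dy":0,"dz":0,"roll":0},
    {"dx":0,"dy":0,"dz":0,"roll":0},
    {"dx":0,"dy":0,"dz":0,"roll":0},
    {"dx":0,"dy":0,"dz":0,"roll":0},
    {"dx":0,"dy":0,"dz":0,"roll":0},
    {"dx":0,"dy":0,"dz":0,"roll":0},
  ],
  claw=0.0,
)

```text
time_s: 35.0
position: [0.4466, 0.2805, 0.117]
orientation: [-1.894, 2.505, -0.0]
contact_force: [-1.1, -0.3, 6.4]
gripper_width: 0.169
grasp_force: 58.5
```

Gripped at 14.4 mm on the knob. Drawing the bolt.

Emit:
play_rows(
  plan=[
    {"dx":0.006,"dy":0,"dz":0,"roll":0},
    {"dx":0.008,"dy":0,"dz":0,"roll":0},
    {"dx":0.008,"dy":0,"dz":0,"roll":0},
    {"dx":0.008,"dy":0,"dz":0,"roll":0},
    {"dx":0.005,"dy":0,"dz":0,"roll":0},
    {"dx":0,"dy":0,"dz":0,"roll":0},
  ],
)

```text
time_s: 35.6
position: [0.4368, 0.2459, 0.1169]
orientation: [-1.893, 2.506, -0.001]
contact_force: [-1.1, 1.1, 7.0]
gripper_width: 0.166
grasp_force: 58.7
```

Emit:
play_rows(
  plan=[
    {"dx":0,"dy":0,"dz":0,"roll":0},
    {"dx":0,"dy":0,"dz":0,"roll":0},
    {"dx":0,"dy":0,"dz":0,"roll":0},
    {"dx":0,"dy":0,"dz":0,"roll":0},
  ],
  claw=0.05,
)

```text
time_s: 36.0
position: [0.4363, 0.2462, 0.1154]
orientation: [1.894, -2.506, -0.0]
contact_force: [-0.4, -0.1, 0.1]
gripper_width: 0.584
grasp_force: 0.0
```

Emit:
play_rows(
  plan=[
    {"dx":0,"dy":0,"dz":-0.03,"roll":0},
    {"dx":0,"dy":0,"dz":-0.04,"roll":0},
    {"dx":0,"dy":0,"dz":-0.04,"roll":0},
    {"dx":0.04,"dy":-0.04,"dz":-0.02,"roll":0},
    {"dx":0.04,"dy":-0.02,"dz":0,"roll":0},
    {"dx":0,"dy":0,"dz":0,"roll":0},
    {"dx":0,"dy":0,"dz":0,"roll":0},
  ],
)

```text
time_s: 36.7
position: [0.468, 0.1606, 0.2424]
orientation: [1.891, -2.508, -0.001]
contact_force: [0.0, 0.6, 0.3]
gripper_width: 0.586
grasp_force: 0.0
```

```bash
python3 - <<'E'
from h import *
s=arm.capture("scene")[160:310,220:340]; t=arm.capture("top")[145:265,225:345]; w=arm.capture("wrist")
o=np.hstack([cv2.resize(s,(360,450),interpolation=cv2.INTER_CUBIC),cv2.resize(t,(440,440),interpolation=cv2.INTER_CUBIC)[:440]if 0 else cv2.resize(t,(440,450),interpolation=cv2.INTER_CUBIC)])
cv2.imwrite("pics/end.png",o); cv2.imwrite("pics/endw.png",w)
E
```

```text
(no output)
```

View pics/end.png

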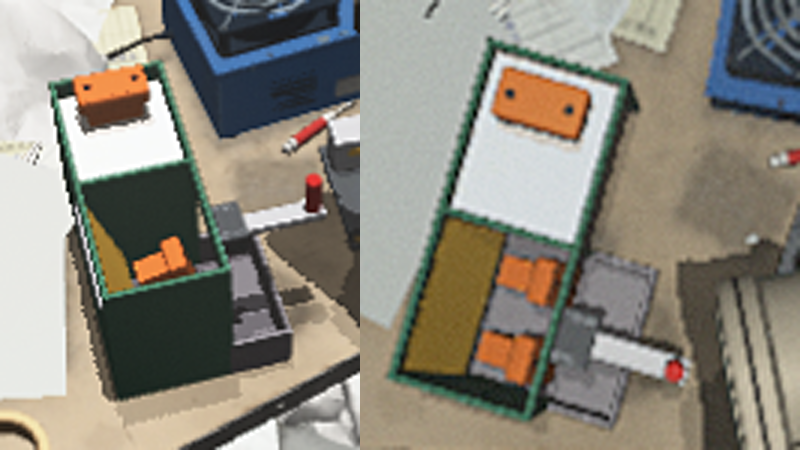

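The drop floor hangs open with the two tall blanks in the tray at (525,275) and (510,350). The low one stands in the keeper bay at (545,100). I'll wait briefly, then hand in.

Emit:
play_rows(
  plan=[
    {"dx":0,"dy":0,"dz":0,"roll":0},
    {"dx":0,"dy":0,"dz":0,"roll":0},
    {"dx":0,"dy":0,"dz":0,"roll":0},
    {"dx":0,"dy":0,"dz":0,"roll":0},
    {"dx":0,"dy":0,"dz":0,"roll":0},
  ],
)

```text
time_s: 37.35
position: [0.4679, 0.1615, 0.2426]
orientation: [-1.895, 2.506, -0.0]
contact_force: [-0.3, 0.7, 0.1]
gripper_width: 0.588
grasp_force: 0.0
```

```bash
python3 -c "
from workcell import arm
print(arm.sign_off())"
```

```text
the job is handed in; nothing more can be done
None
```

The job is handed in at about 37 s (no verdict came back): all three blanks in the die were gauged one at a time, the one low blank stands in the keeper bay, and the bolt is drawn with both tall blanks in the catch tray.

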